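# Move the bar set to the fresh rack in the same order

## Robot

A 7-joint arm with a two-finger parallel gripper is mounted at the origin on a cart in front of the work surface, level with it; the furniture and walls round the work are solid. World frame = base frame: x ahead of the robot, y to its left, z up, the work surface at z = 0. Lengths are in m, angles in rad, forces in N, time in s.
With the tool pointing down it reaches from about 0.4 to 0.9 m from the base axis. Payload 5.6 kg.
Tool frame: the origin (TCP) lies at the very end of the fingers, on their centre line; the grasp point (between the pads) lies 19 mm behind it; z points along the fingers, y is the line along which they close (so a half turn about z gives the same grasp; the last joint's range is limited). The gripper opens to 92 mm and grips with 3 to 60 N. Pads are 20 mm wide; open, the fingers measure 128 mm over their backs; the gripper's body (75 mm by 189 mm) begins 69 mm behind the grasp point.
Start: joints at [1.279, 0.468, -0.012, 1.603, 0.006, 1.071, -0.056], TCP at [0.16, -0.63, 0.215] pointing down, gripper open.
Joint ranges: [-2.53, 2.53], [-0.31, 2.02], [-1.57, 1.55], [0.28, 2.44], [-1.29, 4.43], [0.15, 1.84], [-2.92, 2.92]. Speed limits (rad/s): [2.57, 2.57, 3.14, 3.14, 3.14, 3.14, 3.14].

## Interface

Orientations are given as a rotation vector (axis times angle).
In Python, from bench import robot, grab_frame, camera_info, sign_off, finder gives the robot as it stands.
- The arm moves only by the tool arm_command, never from a script. Its argument "targets" is a list of rows, each an object of numbers: "gripper": the opening, from 0 (shut) to 1 (fully open); "x", "y", "z": the shift along the tool's x, y, z in m; "yaw": the turn about the tool's z in degrees. A call has 1 to 5 rows; each row shifts and turns the commanded pose from where the row before left it, along the tool's axes as they then stand; what a row does not reach is not made up. A row lasts 1/12 s, in which the tool goes at most 41.7 mm and 7.16 degrees, less where a joint would pass 70% of its speed; a pose out of reach is approached as far as the arm can. A call with a gripper value outside its range is refused whole. The fingers move at their own pace and stop on an object; the grip force is fixed at half the most. Time passes only in rows, so rows that do not move let the fingers close. It gives the time, the measured TCP pose, the force, the opening and the grip force at its end, in the units of the state.
- robot.get_state(): the state, without advancing time (a new reading comes with each control period).
- grab_frame(name): name is "scene" or "side" or "wrist"; returns the picture (384x512x3 uint8, red, green, blue); there is no depth.
- camera_info(name): a dict with "mtx" (3x3 intrinsics, pixels), "k1" (the pictures are not rectified: a ray, as slopes to the right and down, at radius r is drawn at 1 + k1 r^2 times it, then the intrinsics apply), "world_from_camera" (4x4, takes a point from camera to world coordinates); the wrist camera has in their place "hand_eye" (4x4, takes a point from camera to tool coordinates, whose origin is the TCP and whose axes are the flange's). Camera axes: x right, y up, looking along -z (the intrinsics and any distortion apply to the point x, -y, -z); pixel columns grow to the right and rows downward; lengths in m; the calibration is good to about 2 mm. A picture is of the moment at which its call begins: read the wrist's pose just before it. camera_info takes no time and is no camera call.
- sign_off(): hands the job in; it is judged then, once.
Trained networks look in the newest picture that a camera, given by its name, has taken for a name from the list of things; names that differ only in an ending like _2 or _b are one class to them, and where a whole thing is asked for, a point or a joint stands for the part that bears it (a point fixed in the world has none). Each returns a list of dicts, best first, with "conf" (0 to 1); they miss things now and then, are a little off and sometimes report something else, mostly with a low value. They report only what shows in the picture. A call takes as long as a camera call.
- finder.masks_of(query, camera): "mask" (384x512 bool, what is visible of it).
- finder.mark_of(query, camera): "xyz" ([x, y, z] in m, in world coordinates, good to about 4 mm: a listed point, or the origin of a listed thing).
The state is a dict: "time": time; "joint_pos": joint angles; "qvel": joint speeds; "tau": joint torques, N m; "ee_pos": TCP position; "eef_rot": TCP orientation; "wrist_force": force on the tool from outside, world axes, zero at the start; "wrist_torque": the same for the moment, N m; "finger_gap": finger opening in m; "grip_force": force on a finger pad.
Only numpy, scipy, OpenCV 4.12 (cv2) and the standard library are available. Lean on these libraries where they do the work, as an engineer would, in place of code of your own. Each camera call takes 0.05 s, during which the arm holds its last target. There are 200 camera calls.

## Task

Move the pepper mill, the white cup, the jigger and the keg bung from their rack to the empty rack, one to a recess, in the same order counted from the brass handle: what stood next to the handle of the old rack stands next to the handle of the new one, and so on along the row. Stand each upright in the middle of its recess, flat on the floor of it, and let none of them tip over or drop onto the bar on the way.

Things in the scene. Friction and masses are not known exactly. Their poses are not given: they have to be found in the camera images.
- old_rack: the rack holding the four things at the start: pale wood board 90 (x) by 316 (y) by 16 mm, fixed; brass handle on its +y end, 20 mm beyond. Four round recesses 68 mm wide, 4 mm deep (floor 12 mm above the bar top) in a row at x = 0, y = +117 (next to the handle), +39, -39, -117 mm. Origin: centre of underside, z up. A rubber disc lies in each recess.
- new_rack: the empty rack: pale wood board 90 (x) by 316 (y) by 16 mm, fixed; brass handle on its +y end, 20 mm beyond. Four round recesses 68 mm wide, 4 mm deep (floor 12 mm above the bar top) in a row at x = 0, y = +117 (next to the handle), +39, -39, -117 mm. Origin: centre of underside, z up. Keep clear of the wall shelf of glasses beyond world x = 0.64, from 0.255 m up.
- pepper_mill: turned wooden pepper mill with a knob top and a waist, the tallest of the four: 52 mm across (as wide at the waist to the fingers), 112 mm tall, 0.16 kg; grasp it 45 to 75 mm above its foot. Round about its z axis, standing upright, loose. Origin: centre of its foot, z up.
- white_cup: small pale grey-white beaker, open at the top, tapered: 59 mm across the rim, 47 mm across the foot, 69 mm tall, 0.11 kg; grasp it round the outside, 35 to 50 mm above its foot. Round about its z axis, standing upright, loose. Origin: centre of its foot, z up.
- jigger: metal double jigger (bar measure) with a narrow waist, the slimmest of the tall ones: 43 mm across, 76 mm tall, 0.08 kg; solid to the fingers at 36 to 43 mm across, grasp it 40 to 55 mm above its foot. Round about its z axis, standing upright, loose. Origin: centre of its foot, z up.
- keg_bung: tapered wooden keg bung, the lowest of the four: 41 mm across its top, 33 mm across its foot, 38 mm tall, 0.035 kg; grasp it 22 to 26 mm above its foot. Round about its z axis, standing upright, loose. Origin: centre of its foot, z up.
- pepper_mill_pad: dark rubber disc, 65 mm across and 2 mm thick, fixed in the old rack's recess in which the pepper mill stands at the start (foot of the thing 14 mm above the bar top); it stays there and so marks that thing's place in the old row. Origin: centre of its underside, 12 mm above the bar top.
- white_cup_pad: dark rubber disc, 65 mm across and 2 mm thick, fixed in the old rack's recess in which the white cup stands at the start (foot of the thing 14 mm above the bar top); it stays there and so marks that thing's place in the old row. Origin: centre of its underside, 12 mm above the bar top.
- jigger_pad: dark rubber disc, 65 mm across and 2 mm thick, fixed in the old rack's recess in which the jigger stands at the start (foot of the thing 14 mm above the bar top); it stays there and so marks that thing's place in the old row. Origin: centre of its underside, 12 mm above the bar top.
- keg_bung_pad: dark rubber disc, 65 mm across and 2 mm thick, fixed in the old rack's recess in which the keg bung stands at the start (foot of the thing 14 mm above the bar top); it stays there and so marks that thing's place in the old row. Origin: centre of its underside, 12 mm above the bar top.

How it is judged:
By the outcome, as a careful person would: the job done as asked, in the order asked, and still so for the second after the job is handed in, with the robot touching nothing.
It also fails if it takes over 115 s, if anything falls off the work surface, if the arm or the gripper's body presses on something with over 40 N, if the wrist force passes 120 N, or if a joint passes its speed limit or range.

## Working session

There is one attempt and no reset: what is moved stays moved. The work goes in short steps, Python scripts to look and compute and a tool call to move; the robot and the scene stay as the last step left them, time stands still between calls to the robot, and variables do not carry over. Pictures are saved under pics/ and viewed, at most 14 in all, crops included, and the job is handed in when it is done.

Besides the shell and the picture viewer there is one more tool, called by a JSON object that holds its "op" and its "data", one argument or row to a line. arm_command: Moves the arm, as the interface text tells. Its arguments: {"type":"object","properties":{"targets":{"type":"array","items":{"type":"object","properties":{"gripper":{"type":"number"},"x":{"type":"number"},"y":{"type":"number"},"z":{"type":"number"},"yaw":{"type":"number"}}}}},"required":["targets"]}

```bash
mkdir -p pics; ls
python3 - <<'E'
from bench import robot, grab_frame, camera_info, finder
import cv2, numpy as np
np.set_printoptions(precision=4,suppress=True)
s=robot.get_state(); print(s)
a=[]
for n in ("scene","side"):
    f=grab_frame(n); a.append(f); print(n,camera_info(n))
    for q in ("old_rack","new_rack","pepper_mill","white_cup","jigger","keg_bung","pepper_mill_pad"):
        print(n,q,[(np.round(d["xyz"],4),round(d["conf"],2)) for d in finder.mark_of(q,n)[:3]])
cv2.imwrite("pics/a.png",cv2.cvtColor(a[0],cv2.COLOR_RGB2BGR))
cv2.imwrite("pics/b.png",cv2.cvtColor(a[1],cv2.COLOR_RGB2BGR))
print(camera_info("wrist"))
E
```

```text
pics
{'time': 0.0, 'joint_pos': array([ 1.279 ,  0.4683, -0.0116,  1.6036,  0.006 ,  1.0714, -0.0563]), 'qvel': array([ 0.0011, -0.001 ,  0.0001, -0.0011,  0.0002, -0.0015, -0.0001]), 'tau': array([ -0.0001, -52.0575,  -0.0124, -24.3753,  -0.0566,   0.0171,
         0.0002]), 'ee_pos': array([ 0.1598, -0.6294,  0.2137]), 'eef_rot': array([-3.1156, -0.3895,  0.0006]), 'wrist_force': array([-0.4035, -0.2104,  0.2161]), 'wrist_torque': array([-0.0235,  0.0251,  0.038 ]), 'grip_force': 0.0, 'finger_gap': 0.09223697635619726}
scene {'mtx': array([[474.9529,   0.    , 260.3635],
       [  0.    , 474.9529, 189.7728],
       [  0.    ,   0.    ,   1.    ]]), 'k1': -0.13637509015028132, 'world_from_camera': array([[-0.6296,  0.3656, -0.6855, -0.2822],
       [-0.7768, -0.3086,  0.5489,  0.5206],
       [-0.0108,  0.8781,  0.4783,  0.5966],
       [ 0.    ,  0.    ,  0.    ,  1.    ]])}
scene old_rack [(array([ 0.4616,  0.1135, -0.0015]), 0.62), (array([0.4595, 0.2384, 0.0082]), 0.57), (array([0.4598, 0.0024, 0.0155]), 0.55)]
scene new_rack [(array([ 0.4636, -0.2837,  0.0014]), 0.67)]
scene p
[... 791 characters left out ...]
ay([0.4596, 0.0768, 0.0111]), 0.73), (array([0.4627, 0.1576, 0.0116]), 0.51)]
side white_cup [(array([0.4567, 0.2346, 0.0147]), 0.78)]
side jigger [(array([0.4634, 0.1563, 0.0159]), 0.54)]
side keg_bung [(array([0.4621, 0.0777, 0.0154]), 0.55)]
side pepper_mill_pad [(array([ 0.4625, -0.0026,  0.0127]), 0.43), (array([0.4599, 0.1195, 0.0018]), 0.16)]
{'mtx': array([[266.7341,   0.    , 256.1537],
       [  0.    , 266.7341, 190.0868],
       [  0.    ,   0.    ,   1.    ]]), 'k1': -0.01074129626083519, 'hand_eye': array([[ 0.0001,  0.9623,  0.2721,  0.076 ],
       [ 1.    , -0.0001, -0.0001,  0.0004],
       [-0.0001,  0.2721, -0.9623, -0.1713],
       [ 0.    ,  0.    ,  0.    ,  1.    ]])}
```

View pics/a.png

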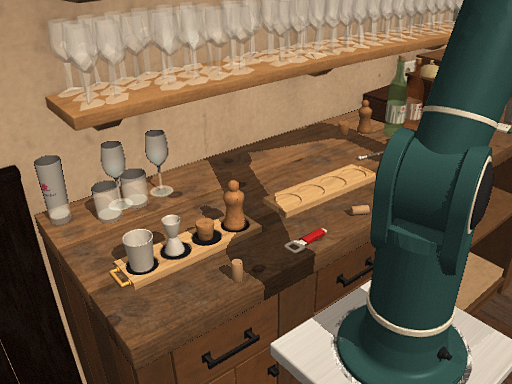

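View pics/b.png

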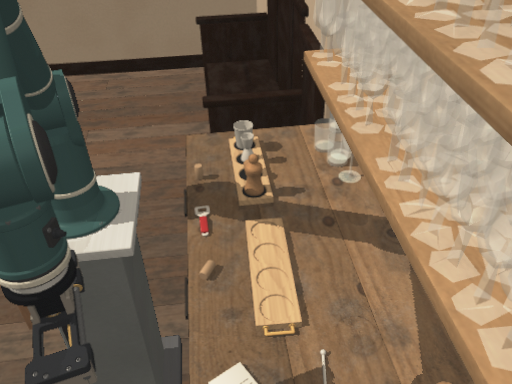

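The scene view has the cup (138,250), jigger (171,235), bung (206,228) and mill (234,205) in the old rack. Its handle is at (118,277), next to the cup. The side view shows the new rack's handle at (280,330), its -y end, so it is turned about 180°. That sends the cup to the most -y recess and the mill to the most +y one. I'll move the wrist camera over the new rack and turn the closing line along x.

{"op": "arm_command", "data": {
  "targets": [
    {"x": 0.033,"y": -0.023,"z": -0.008,"yaw": -7},
    {"x": 0.035,"y": -0.019,"z": -0.008,"yaw": -7},
    {"x": 0.037,"y": -0.014,"z": -0.008,"yaw": -7},
    {"x": 0.039,"y": -0.01,"z": -0.008,"yaw": -7},
    {"x": 0.04,"y": -0.005,"z": -0.008,"yaw": -7}
  ]
}}

```text
schema error: expected keys gripper, x, y, z, yaw
```

{"op": "arm_command", "data": {
  "targets": [
    {"x": 0.04,"y": 0,"z": -0.008,"yaw": -7},
    {"x": 0.04,"y": 0.005,"z": -0.008,"yaw": -7},
    {"x": 0.039,"y": 0.01,"z": -0.008,"yaw": -7},
    {"x": 0.037,"y": 0.014,"z": -0.008,"yaw": -7},
    {"x": 0.035,"y": 0.019,"z": -0.008,"yaw": -7}
  ]
}}

```text
schema error: expected keys gripper, x, y, z, yaw
```

{"op": "arm_command", "data": {
  "targets": [
    {"x": 0.01,"y": 0.02,"yaw": -5.75},
    {},
    {}
  ]
}}

```text
schema error: expected keys gripper, x, y, z, yaw
```

{"op": "arm_command", "data": {
  "targets": [
    {"x": 0.033,"y": -0.023,"z": -0.008,"yaw": -7,"gripper": 1},
    {"x": 0.035,"y": -0.019,"z": -0.008,"yaw": -7,"gripper": 1},
    {"x": 0.037,"y": -0.014,"z": -0.008,"yaw": -7,"gripper": 1},
    {"x": 0.039,"y": -0.01,"z": -0.008,"yaw": -7,"gripper": 1},
    {"x": 0.04,"y": -0.005,"z": -0.008,"yaw": -7,"gripper": 1}
  ]
}}

```text
time: 1.22
ee_pos: [0.2912, -0.4766, 0.2551]
eef_rot: [2.852, 1.317, -0.0]
wrist_force: [0.7, 0.2, 0.2]
finger_gap: 0.0918
grip_force: 0.0
```

{"op": "arm_command", "data": {
  "targets": [
    {"x": 0.04,"y": 0,"z": -0.008,"yaw": -7,"gripper": 1},
    {"x": 0.04,"y": 0.005,"z": -0.008,"yaw": -7,"gripper": 1},
    {"x": 0.039,"y": 0.01,"z": -0.008,"yaw": -7,"gripper": 1},
    {"x": 0.037,"y": 0.014,"z": -0.008,"yaw": -7,"gripper": 1},
    {"x": 0.035,"y": 0.019,"z": -0.008,"yaw": -7,"gripper": 1}
  ]
}}

```text
time: 1.63
ee_pos: [0.4222, -0.3253, 0.2954]
eef_rot: [2.323, 2.113, -0.0]
wrist_force: [1.6, -0.7, 0.4]
finger_gap: 0.0921
grip_force: 0.0
```

{"op": "arm_command", "data": {
  "targets": [
    {"x": 0.01,"y": 0.02,"z": 0,"yaw": -5.75,"gripper": 1},
    {"x": 0,"y": 0,"z": 0,"yaw": 0,"gripper": 1},
    {"x": 0,"y": 0,"z": 0,"yaw": 0,"gripper": 1}
  ]
}}

```text
time: 1.88
ee_pos: [0.4428, -0.3183, 0.2946]
eef_rot: [2.22, 2.223, -0.0]
wrist_force: [-1.0, -0.2, -0.2]
finger_gap: 0.0919
grip_force: 0.0
```

```bash
cat > lib.py <<'E'
from bench import robot, grab_frame, camera_info, finder
import cv2, numpy as np
from scipy.spatial.transform import Rotation as R
np.set_printoptions(precision=4,suppress=True)
def pose():
    s=robot.get_state(); T=np.eye(4); T[:3,:3]=R.from_rotvec(s["eef_rot"]).as_matrix(); T[:3,3]=s["ee_pos"]; return T
def cam(n,T=None):
    c=camera_info(n); return c["mtx"],c["k1"],(T@c["hand_eye"] if n=="wrist" else c["world_from_camera"])
def ray(c,uv):
    K,k,W=c; d=cv2.undistortPoints(np.array(uv,float).reshape(1,-1,2),K,np.array([k,0,0,0.])).reshape(-1,2)
    return W[:3,3], np.c_[d[:,0],-d[:,1],-np.ones(len(d))]@W[:3,:3].T
def onz(c,uv,z):
    o,d=ray(c,uv); return o+d*((z-o[2])/d[:,2])[:,None]
def proj(c,P):
    K,k,W=c; p=(np.atleast_2d(P)-W[:3,3])@W[:3,:3]; p=p*[1,-1,-1]
    return cv2.projectPoints(p,np.zeros(3),np.zeros(3),K,np.array([k,0,0,0.]))[0].reshape(-1,2)
def save(n,f): cv2.imwrite("pics/"+n+".png",cv2.cvtColor(f,cv2.COLOR_RGB2BGR))
E
python3 - <<'E'
from lib import *
T=pose(); f=grab_frame("wrist"); save("c",f); c=cam("wrist",T); np.save("Tc.npy",T)
print(T)
for q in ("new_rack",): print([(d["xyz"],d["conf"]) for d in finder.mark_of(q,"wrist")])
g=finder.masks_of("new_rack","wrist")
for d in g[:1]:
    m=d["mask"].astype(np.uint8); cs=max(cv2.findContours(m,0,2)[0],key=cv2.contourArea)
    r=cv2.minAreaRect(onz(c,cs.reshape(-1,2)+0.,.016)[:,:2].astype(np.float32)); print(d["conf"],r)
grab_frame("side"); cs_=cam("side")
for d in finder.masks_of("new_rack","side")[:1]:
    m=d["mask"].astype(np.uint8); q=max(cv2.findContours(m,0,2)[0],key=cv2.contourArea)
    print(cv2.minAreaRect(onz(cs_,q.reshape(-1,2)+0.,.016)[:,:2].astype(np.float32)))
E
```

```text
[[-0.0015  1.      0.      0.4428]
 [ 1.      0.0015 -0.0001 -0.3183]
 [-0.0001  0.     -1.      0.2946]
 [ 0.      0.      0.      1.    ]]
[([0.4632, -0.2799, 0.0002], 0.72)]
0.87 ((0.46318185329437256, -0.29102715849876404), (0.33396998047828674, 0.09053198248147964), 87.763427734375)
((0.46399104595184326, -0.29623788595199585), (0.3407900333404541, 0.09187177568674088), 87.84254455566406)
```

View pics/c.png

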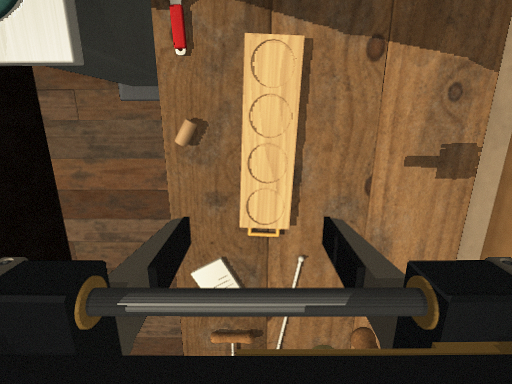

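The wrist view shows the empty rack upright in the image, with recess centres near (273,64), (270,116), (267,163) and (265,206). Its handle is at (264,232), the -y end. The long axis is turned about 2.2° from y. Next I'll fit the recess circles.

Run:
```python
from lib import *
T=np.load("Tc.npy"); F={"wrist":cv2.imread("pics/c.png",0),"side":cv2.imread("pics/b.png",0)}
n=8000; a=np.array([.0386,.99925]); b=np.array([a[1],-a[0]])
t=np.linspace(0,2*np.pi,120,endpoint=False)
from scipy.optimize import minimize
def rect_pts(p,z):
    # sample edge points: board outline (long sides) and recess rims, with outward normals
    cx,cy,th=p; a=np.array([-np.sin(th),np.cos(th)]); b=np.array([np.cos(th),np.sin(th)])
    P=[];N=[]
    for s in (-1,1):
        for u in np.linspace(-.15,.15,150): P.append([cx,cy]+a*u+b*s*.045);N.append(b*s)
        for u in np.linspace(-.04,.04,40): P.append([cx,cy]+a*s*.158+b*u);N.append(a*s)
    for k in (.117,.039,-.039,-.117):
        for q in t: d=a*np.sin(q)+b*np.cos(q); P.append([cx,cy]+a*k+d*.034);N.append(d)
    return np.c_[np.array(P),np.full(len(P),z)],np.array(N)
for name in ("wrist","side"):
    c=cam(name,T); g=cv2.GaussianBlur(F[name].astype(np.float32),(0,0),1.0)
    def cost(p,z=.016):
        P,N=rect_pts(p,z); d=.0025
        def v(s): 
            uv=proj(c,P+s*np.c_[N,np.zeros(len(N))]).astype(np.float32)
            return cv2.remap(g,uv[:,0],uv[:,1],cv2.INTER_LINEAR).ravel()
        return -np.mean(np.minimum(np.abs(v(d)-v(-d)),40))
    for z in (.016,.011,.021):
        best=min((minimize(cost,[.4628+dx,-.281+dy,-.0386],args=(z,),method="Nelder-Mead",options=dict(initial_simplex=[[.4628+dx,-.281+dy,-.0386],[.4658+dx,-.281+dy,-.0386],[.4628+dx,-.277+dy,-.0386],[.4628+dx,-.281+dy,-.02]])) for dx in(-.003,0,.003) for dy in (-.004,0,.004)),key=lambda r:r.fun)
        print(name,z,best.x,best.fun)
```

```text
wrist 0.016 [ 0.4602 -0.2843 -0.0404] -28.219402313232422
wrist 0.011 [ 0.4603 -0.2831 -0.0424] -27.748497009277344
wrist 0.021 [ 0.4603 -0.2816 -0.0422] -28.42257308959961
side 0.016 [ 0.462  -0.2808 -0.0419] -23.16341209411621
side 0.011 [ 0.4623 -0.2762 -0.0408] -23.059001922607422
side 0.021 [ 0.4615 -0.2856 -0.0433] -23.161224365234375
```

{"op": "arm_command", "data": {
  "targets": [
    {"x": 0.04,"y": 0,"z": 0,"yaw": 0,"gripper": 1},
    {"x": 0.04,"y": 0,"z": 0,"yaw": 0,"gripper": 1},
    {"x": 0.04,"y": 0,"z": 0,"yaw": 0,"gripper": 1},
    {"x": 0.04,"y": 0,"z": 0,"yaw": 0,"gripper": 1},
    {"x": 0.04,"y": 0,"z": 0,"yaw": 0,"gripper": 1}
  ]
}}

```text
time: 2.55
ee_pos: [0.4414, -0.1181, 0.2946]
eef_rot: [2.224, 2.218, -0.001]
wrist_force: [0.1, 0.6, -0.1]
finger_gap: 0.0919
grip_force: 0.0
```

Run:
```python
from lib import *
T=pose(); f=grab_frame("wrist"); save("c2",f); np.save("Tc2.npy",T); print(T[:3,3])
for q in ("new_rack","old_rack","pepper_mill"): print(q,[(d["xyz"],d["conf"]) for d in finder.mark_of(q,"wrist")[:2]])
```

```text
[ 0.4414 -0.1181  0.2946]
new_rack [([0.463, -0.284, 0.0023], 0.76)]
old_rack []
pepper_mill [([0.4607, -0.0026, 0.0154], 0.65)]
```

{"op": "arm_command", "data": {
  "targets": [
    {"x": 0.04,"y": 0,"z": 0,"yaw": 0,"gripper": 1},
    {"x": 0.04,"y": 0,"z": 0,"yaw": 0,"gripper": 1},
    {"x": 0.04,"y": 0,"z": 0,"yaw": 0,"gripper": 1},
    {"x": 0.04,"y": 0,"z": 0,"yaw": 0,"gripper": 1},
    {"x": 0.04,"y": 0,"z": 0,"yaw": 0,"gripper": 1}
  ]
}}

```text
time: 3.17
ee_pos: [0.4426, 0.0803, 0.2946]
eef_rot: [2.227, 2.215, -0.0]
wrist_force: [-0.0, -0.1, -0.2]
finger_gap: 0.092
grip_force: 0.0
```

Run:
```python
from lib import *
T=pose(); f=grab_frame("wrist"); save("d",f); c=cam("wrist",T); np.save("Td.npy",T); print(T[:3,3],pose()[:3,3])
for q in ("old_rack","pepper_mill","white_cup","jigger","keg_bung"): print(q,[(d["xyz"],d["conf"]) for d in finder.mark_of(q,"wrist")[:2]])
```

```text
[0.4426 0.0803 0.2946] [0.442  0.089  0.2953]
old_rack [([0.4611, 0.1133, -0.0006], 0.66)]
pepper_mill [([0.4631, -0.0033, 0.018], 0.75), ([0.4614, 0.1575, 0.0167], 0.6)]
white_cup []
jigger [([0.4671, 0.1551, 0.017], 0.61)]
keg_bung [([0.4589, -0.0005, 0.0068], 0.73), ([0.4666, -0.2803, 0.0009], 0.69)]
```

View pics/d.png

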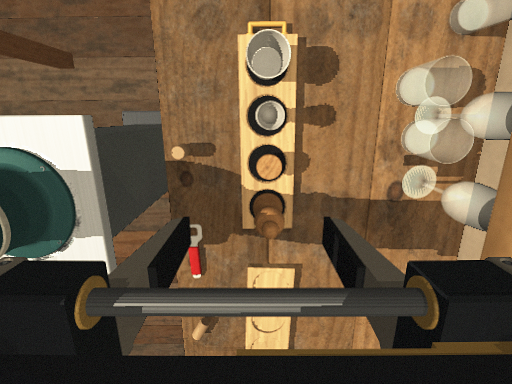

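The view shows the old rack with its handle at the top (267,28). Below it are the cup (268,52), jigger (270,115), bung (268,166) and mill (270,225). The other glasses stand well off to the right. I'll retake the picture at standstill and fit this rack the same way.

```bash
cat >> lib.py <<'E'
from scipy.optimize import minimize
t_=np.linspace(0,2*np.pi,120,endpoint=False)
def fit(c,img,p0,z=.016,side=1):
    g=cv2.GaussianBlur(cv2.cvtColor(img,cv2.COLOR_RGB2GRAY).astype(np.float32),(0,0),1.0)
    def pts(p):
        cx,cy,th=p; a=np.array([-np.sin(th),np.cos(th)]); b=np.array([np.cos(th),np.sin(th)]); P=[];N=[];o=np.array([cx,cy])
        for s in (-1,1):
            for u in np.linspace(-.15,.15,150): P.append(o+a*u+b*s*.045);N.append(b*s)
            for u in np.linspace(-.04,.04,40): P.append(o+a*s*.158+b*u);N.append(a*s)
        for k in (.117,.039,-.039,-.117):
            for q in t_: d=a*np.sin(q)+b*np.cos(q); P.append(o+a*k+d*.034);N.append(d)
        return np.c_[np.array(P),np.full(len(P),z)],np.array(N)
    def cost(p):
        P,N=pts(p); d=.0025
        v=lambda s:(lambda uv:cv2.remap(g,uv[:,0],uv[:,1],cv2.INTER_LINEAR).ravel())(proj(c,P+s*np.c_[N,np.zeros(len(N))]).astype(np.float32))
        return -np.mean(np.minimum(np.abs(v(d)-v(-d)),40))
    p0=np.array(p0); best=None
    for dx in(-.004,0,.004):
        for dy in (-.006,-.003,0,.003,.006):
            q=p0+[dx,dy,0]; S=np.array([q,q+[.003,0,0],q+[0,.004,0],q+[0,0,.02]])
            r=minimize(cost,q,method="Nelder-Mead",options=dict(initial_simplex=S))
            if best is None or r.fun<best.fun: best=r
    return best.x,best.fun
E
python3 - <<'E'
from lib import *
T=pose(); f=grab_frame("wrist"); c=cam("wrist",T); print(T[:3,3],pose()[:3,3])
print("old wrist",fit(c,f,[.462,.117,0]))
rd=lambda n:cv2.cvtColor(cv2.imread(f"pics/{n}.png"),cv2.COLOR_BGR2RGB)
print("new wrist c",fit(cam("wrist",np.load("Tc.npy")),rd("c"),[.462,-.282,-.04]))
print("old scene",fit(cam("scene"),rd("a"),[.462,.117,0]))
print("new scene",fit(cam("scene"),rd("a"),[.462,-.282,-.04]))
print("old side",fit(cam("side"),rd("b"),[.462,.117,0]))
print("new side",fit(cam("side"),rd("b"),[.462,-.282,-.04]))
# heights: triangulate things' mask tops / rims from wrist+side: top centroid of mill etc.
cs,cc=cam("side"),cam("scene"); grab_frame("scene"); grab_frame("side")
for q in ("white_cup","jigger","keg_bung","pepper_mill"):
    out=[]
    for n,cm in (("scene",cc),("side",cs),("wrist",c)):
        L=finder.masks_of(q,n)
        if L: ys,xs=np.nonzero(L[0]["mask"]); out.append((n,round(L[0]["conf"],2),cm,[(xs.min()+xs.max())/2,ys.min(),ys.max(),xs.mean(),ys.mean(),len(xs)]))
    A=np.zeros((3,3));B=np.zeros(3)
    for n,cf,cm,m in out:
        o,d=ray(cm,[m[3],m[4]]); d=d[0]/np.linalg.norm(d[0]); M=np.eye(3)-np.outer(d,d); A+=M;B+=M@o
    print(q,[(n,cf,np.round(m)) for n,cf,_,m in out], "centroid xyz",np.linalg.solve(A,B) if len(out)>1 else None)
E
```

```text
[0.4427 0.0785 0.2942] [0.4426 0.0785 0.2943]
old wrist (array([0.4597, 0.1176, 0.0098]), np.float64(-35.87002182006836))
new wrist c (array([ 0.4601, -0.2843, -0.0406]), np.float64(-28.231889724731445))
old scene (array([0.4624, 0.1164, 0.0019]), np.float64(-27.066896438598633))
new scene (array([ 0.4642, -0.2851, -0.0365]), np.float64(-15.340559005737305))
old side (array([0.4612, 0.1163, 0.0059]), np.float64(-26.147397994995117))
new side (array([ 0.462 , -0.2808, -0.0418]), np.float64(-23.16400718688965))
white_cup [('scene', 0.92, array([ 138.,  229.,  271.,  140.,  249., 1047.])), ('side', 0.57, array([243., 120., 148., 242., 130., 317.])), ('wrist', 0.86, array([ 268.,   27.,   78.,  268.,   52., 1782.]))] centroid xyz [0.4563 0.2373 0.0588]
jigger [('scene', 0.85, array([172., 215., 256., 172., 235., 623.])), ('side', 0.65, array([247., 132., 160., 247., 145., 276.])), ('wrist', 0.72, array([270., 100., 127., 270., 114., 654.]))] centroid xyz [0.4621 0.1578 0.056 ]
keg_bung [('scene', 0.82, array([204., 217., 240., 205., 228., 389.])), ('side', 0.45, array([248., 132., 161., 247., 145., 312.])), ('wrist', 0.56, array([270., 153., 178., 269., 166., 536.]))] centroid xyz [0.4525 0.0928 0.0752]
pepper_mill [('scene', 0.75, array([234., 180., 229., 234., 207., 880.])), ('side', 0.63, array([254., 155., 196., 254., 177., 605.])), ('wrist', 0.8, array([ 268.,  192.,  237.,  268.,  214., 1091.]))] centroid xyz [ 0.4626 -0.0014  0.0594]
```

Measured numbers are consistent:
- **Old rack:** centre (0.461, 0.117), yaw about 0.
- **New rack:** centre (0.4615, -0.284), axis tilted 2.35°.
- **Heights:** in line with the text.

Pepper mill first. I'll go above it, then down.

{"op": "arm_command", "data": {
  "targets": [
    {"x": -0.03,"y": 0.009,"z": 0,"yaw": 0,"gripper": 1},
    {"x": -0.03,"y": 0.009,"z": 0.02,"yaw": 0,"gripper": 1},
    {"x": -0.02,"y": 0.001,"z": 0.03,"yaw": 0,"gripper": 1},
    {"x": 0,"y": 0,"z": 0.03,"yaw": 0,"gripper": 1},
    {"x": 0,"y": 0,"z": 0,"yaw": 0,"gripper": 1}
  ]
}}

```text
time: 4.63
ee_pos: [0.4577, -0.0006, 0.21]
eef_rot: [-2.219, -2.213, 0.009]
wrist_force: [-1.0, 0.1, -0.3]
finger_gap: 0.0918
grip_force: 0.0
```

Run:
```python
from lib import *
import time
T=pose(); f=grab_frame("wrist"); c=cam("wrist",T); print(T[:3,3],pose()[:3,3]); save("e",f)
for q in ("pepper_mill","new_rack"): print(q,[(d["xyz"],d["conf"]) for d in finder.mark_of(q,"wrist")[:2]])
print(pose()[:3,3])
```

```text
[ 0.4577 -0.0006  0.21  ] [0.4593 0.0009 0.2127]
pepper_mill [([0.4627, -0.0019, 0.018], 0.81)]
new_rack [([0.462, -0.2795, 0.001], 0.93)]
[0.4619 0.002  0.2158]
```

View pics/e.png

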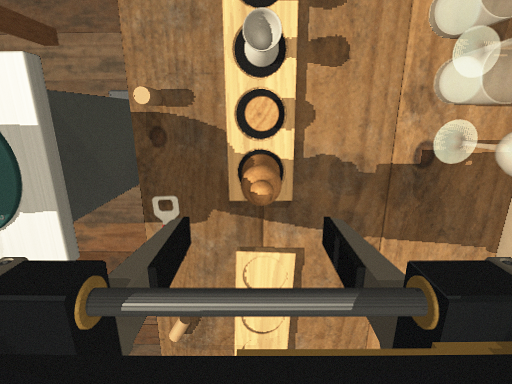

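The mill is at about (262,178), midway between the open fingers. Going down in two steps.

{"op": "arm_command", "data": {
  "targets": [
    {"x": -0.003,"y": 0,"z": 0.03,"yaw": 0,"gripper": 1},
    {"x": 0,"y": 0,"z": 0.03,"yaw": 0,"gripper": 1},
    {"x": 0,"y": 0,"z": 0.025,"yaw": 0,"gripper": 1},
    {"x": 0,"y": 0,"z": 0.02,"yaw": 0,"gripper": 1},
    {"x": 0,"y": 0,"z": 0.015,"yaw": 0,"gripper": 1}
  ]
}}

```text
time: 5.2
ee_pos: [0.4624, -0.0012, 0.095]
eef_rot: [2.219, 2.222, 0.002]
wrist_force: [-0.5, 0.2, 1.5]
finger_gap: 0.0917
grip_force: 0.0
```

{"op": "arm_command", "data": {
  "targets": [
    {"x": 0,"y": 0,"z": 0.015,"yaw": 0,"gripper": 1},
    {"x": 0,"y": 0,"z": 0.015,"yaw": 0,"gripper": 1},
    {"x": 0,"y": 0,"z": 0.013,"yaw": 0,"gripper": 1},
    {"x": 0,"y": 0,"z": 0,"yaw": 0,"gripper": 1},
    {"x": 0,"y": 0,"z": 0,"yaw": 0,"gripper": 1}
  ]
}}

```text
time: 5.62
ee_pos: [0.4626, -0.0012, 0.0529]
eef_rot: [2.219, 2.222, 0.002]
wrist_force: [0.6, -0.1, 1.4]
finger_gap: 0.0921
grip_force: 0.0
```

{"op": "arm_command", "data": {
  "targets": [
    {"x": 0,"y": 0,"z": 0,"yaw": 0,"gripper": 0},
    {"x": 0,"y": 0,"z": 0,"yaw": 0,"gripper": 0},
    {"x": 0,"y": 0,"z": 0,"yaw": 0,"gripper": 0},
    {"x": 0,"y": 0,"z": 0,"yaw": 0,"gripper": 0},
    {"x": 0,"y": 0,"z": 0,"yaw": 0,"gripper": 0}
  ]
}}

```text
time: 6.03
ee_pos: [0.4614, -0.0021, 0.052]
eef_rot: [2.221, 2.221, 0.001]
wrist_force: [-0.2, -0.2, 0.3]
finger_gap: 0.0605
grip_force: 0.0
```

{"op": "arm_command", "data": {
  "targets": [
    {"x": 0,"y": 0,"z": 0,"yaw": 0,"gripper": 0},
    {"x": 0,"y": 0,"z": 0,"yaw": 0,"gripper": 0},
    {"x": 0,"y": 0,"z": 0,"yaw": 0,"gripper": 0}
  ]
}}

```text
time: 6.28
ee_pos: [0.4613, -0.002, 0.0516]
eef_rot: [2.221, 2.221, 0.0]
wrist_force: [0.6, -0.2, 1.0]
finger_gap: 0.0472
grip_force: 30.0
```

The gap is 47 mm where 52 was expected, so I'll check the grasp before lifting.

Run:
```python
from lib import *
w=grab_frame("wrist"); s=grab_frame("scene"); g=grab_frame("side")
a=w[100:300,150:370]; b=s[150:270,170:290]; c=g[120:230,190:310]
R_=lambda i:cv2.resize(i,(260,400) if 0 else (264,264),interpolation=cv2.INTER_CUBIC)
save("f",np.hstack([R_(a),R_(b),R_(c)])); 
print(robot.get_state()["finger_gap"],pose()[:3,3])
for n in("scene","side"): print([(d["xyz"],d["conf"]) for d in finder.mark_of("pepper_mill",n)[:2]])
```

```text
0.0477544475099914 [ 0.4613 -0.002   0.0517]
[([0.4596, -0.002, 0.0127], 0.92)]
[([0.4624, -0.0015, 0.0138], 0.66)]
```

View pics/f.png

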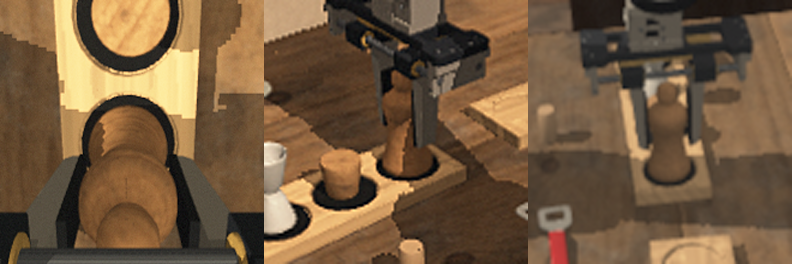

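The mill is held squarely between the pads, upright at its place. Lift and carry it over.

{"op": "arm_command", "data": {
  "targets": [
    {"x": 0,"y": 0,"z": -0.01,"yaw": 0,"gripper": 0},
    {"x": 0,"y": 0,"z": -0.02,"yaw": 0,"gripper": 0},
    {"x": 0,"y": 0,"z": -0.02,"yaw": 0,"gripper": 0},
    {"x": 0,"y": 0,"z": -0.01,"yaw": 0,"gripper": 0},
    {"x": -0.01,"y": 0,"z": 0,"yaw": 0,"gripper": 0}
  ]
}}

```text
time: 6.95
ee_pos: [0.4627, -0.0105, 0.1138]
eef_rot: [2.216, 2.222, 0.005]
wrist_force: [-0.4, -0.2, -1.8]
finger_gap: 0.047
grip_force: 29.9
```

{"op": "arm_command", "data": {
  "targets": [
    {"x": -0.025,"y": 0.001,"z": 0,"yaw": 0,"gripper": 0},
    {"x": -0.035,"y": 0.001,"z": 0,"yaw": 0,"gripper": 0},
    {"x": -0.035,"y": 0.001,"z": 0,"yaw": 0,"gripper": 0},
    {"x": -0.035,"y": 0.001,"z": 0,"yaw": 0,"gripper": 0},
    {"x": -0.015,"y": 0.001,"z": 0,"yaw": 0,"gripper": 0}
  ]
}}

```text
time: 7.37
ee_pos: [0.4646, -0.163, 0.1105]
eef_rot: [-2.228, -2.214, 0.004]
wrist_force: [0.2, -0.2, -1.2]
finger_gap: 0.0475
grip_force: 29.9
```

{"op": "arm_command", "data": {
  "targets": [
    {"x": -0.01,"y": 0,"z": 0,"yaw": 0,"gripper": 0},
    {"x": 0,"y": 0,"z": 0,"yaw": 0,"gripper": 0},
    {"x": 0,"y": 0,"z": 0,"yaw": 0,"gripper": 0},
    {"x": 0,"y": 0,"z": 0,"yaw": 0,"gripper": 0}
  ]
}}

```text
time: 7.7
ee_pos: [0.4659, -0.1653, 0.1113]
eef_rot: [-2.218, -2.223, -0.0]
wrist_force: [0.8, 0.4, -1.5]
finger_gap: 0.0474
grip_force: 29.9
```

Run:
```python
from lib import *
T=pose(); w=grab_frame("wrist"); print(T[:3,3],pose()[:3,3],robot.get_state()["finger_gap"],robot.get_state()["grip_force"])
for q in ("pepper_mill_pad","keg_bung","new_rack"): print(q,[(d["xyz"],d["conf"]) for d in finder.mark_of(q,"wrist")[:2]])
for n in("side","scene"):
    f=grab_frame(n); print(n,[(d["xyz"],d["conf"]) for d in finder.mark_of("pepper_mill",n)[:2]])
    if n=="side": s=f
save("g",np.hstack([w[:,100:400],cv2.resize(s[180:340,180:320],(336,384))]))
```

```text
[ 0.4659 -0.1653  0.1113] [ 0.4661 -0.1652  0.1114] 0.04696799670359849 29.94229888274276
pepper_mill_pad [([0.4578, 0.0003, 0.0101], 0.7)]
keg_bung []
new_rack []
side [([0.4688, -0.1636, 0.0727], 0.6)]
scene [([0.4632, -0.1612, 0.073], 0.94)]
```

View pics/g.png

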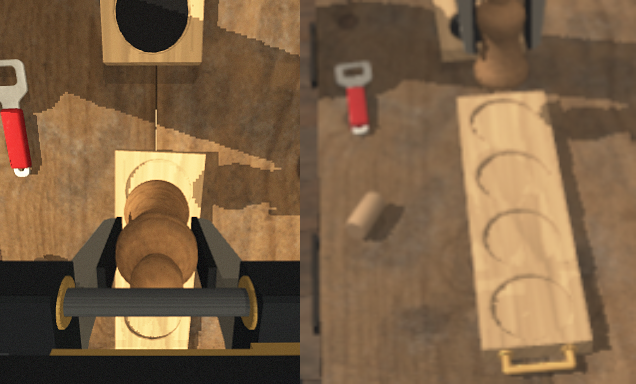

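The mill hangs upright at its knob-to-foot axis. The new rack's +y end edge runs from (115,151) to (206,153) in the left crop, and the old rack's near edge is at row 63. I'll check these pixels against the estimates.

Run:
```python
from lib import *
T=pose(); w=grab_frame("wrist"); c=cam("wrist",T)
print("new end corners",onz(c,[[215,151],[306,153]],.016)); print("old end",onz(c,[[203,63],[303,63]],.016))
th=-.041; a=np.array([-np.sin(th),np.cos(th)]);b=np.array([np.cos(th),np.sin(th)])
o=np.array([.4615,-.284]); print("pred",o+a*.158-b*.045,o+a*.158+b*.045)
# sharp 1-D edge along columns
g=cv2.GaussianBlur(cv2.cvtColor(w,cv2.COLOR_RGB2GRAY).astype(float),(0,0),1)
for u in (225,240,280,295):
    d=np.abs(np.diff(g[135:170,u])); d2=np.abs(np.diff(g[50:75,u])); v,v2=135.5+d.argmax(),50.5+d2.argmax()
    print(u,v,onz(c,[[u,v]],.016)[0,:2],v2,onz(c,[[u,v2]],.016)[0,:2])
for v in (160,175,190):
    d=np.abs(np.diff(g[v,195:330])); l=d[:40].argmax(); r=95+d[95:].argmax(); P=onz(c,[[195.5+l,v],[195.5+r,v]],.016)
    print(v,P[:,:2].ravel(),P.mean(0)[:2],np.ptp(P[:,0]))
for v in (45,55):
    d=np.abs(np.diff(g[v,185:330])); l=d[:35].argmax(); r=105+d[105:].argmax(); P=onz(c,[[185.5+l,v],[185.5+r,v]],.016)
    print(v,P[:,:2].ravel(),P.mean(0)[:2],np.ptp(P[:,0]))
```

```text
new end corners [[ 0.4245 -0.1253  0.016 ]
 [ 0.5155 -0.1272  0.016 ]]
old end [[ 0.4167 -0.0446  0.016 ]
 [ 0.5086 -0.0445  0.016 ]]
pred [ 0.423  -0.1243] [ 0.5129 -0.128 ]
225 148.5 [ 0.4346 -0.1228] 60.5 [ 0.437  -0.0425]
240 149.5 [ 0.4495 -0.1238] 60.5 [ 0.4507 -0.0425]
280 151.5 [ 0.4894 -0.1258] 59.5 [ 0.4874 -0.0416]
295 151.5 [ 0.5044 -0.1257] 60.5 [ 0.5011 -0.0424]
160 [ 0.4236 -0.1344  0.5144 -0.1343] [ 0.469  -0.1343] 0.09074080573043586
175 [ 0.423  -0.1498  0.5131 -0.1498] [ 0.468  -0.1498] 0.09010613939070322
190 [ 0.4223 -0.1658  0.5128 -0.1657] [ 0.4676 -0.1658] 0.09049868941147943
45 [ 0.4161 -0.0296  0.5065 -0.0295] [ 0.4613 -0.0296] 0.09038513537987092
55 [ 0.4157 -0.0379  0.506  -0.0378] [ 0.4608 -0.0378] 0.09028091925886728
```

The near-view edges agree to 1–2 mm (widths 90.3 mm), which puts the mill recess at about (0.467, -0.1655). Lowering.

{"op": "arm_command", "data": {
  "targets": [
    {"x": 0,"y": 0.001,"z": 0.02,"yaw": 0,"gripper": 0},
    {"x": 0,"y": 0,"z": 0.02,"yaw": 0,"gripper": 0},
    {"x": 0,"y": 0,"z": 0.012,"yaw": 0,"gripper": 0},
    {"x": 0,"y": 0,"z": 0.004,"yaw": 0,"gripper": 0},
    {"x": 0,"y": 0,"z": 0,"yaw": 0,"gripper": 0}
  ]
}}

```text
time: 8.57
ee_pos: [0.4665, -0.1666, 0.0547]
eef_rot: [-2.22, -2.22, 0.001]
wrist_force: [-0.1, -0.2, -1.4]
finger_gap: 0.0473
grip_force: 29.9
```

{"op": "arm_command", "data": {
  "targets": [
    {"x": 0,"y": 0,"z": 0.003,"yaw": 0,"gripper": 0},
    {"x": 0,"y": 0,"z": 0.001,"yaw": 0,"gripper": 0},
    {"x": 0,"y": 0,"z": 0,"yaw": 0,"gripper": 0}
  ]
}}

```text
time: 8.82
ee_pos: [0.4675, -0.1671, 0.052]
eef_rot: [2.221, 2.221, 0.0]
wrist_force: [0.5, -0.1, -2.0]
finger_gap: 0.0473
grip_force: 29.9
```

{"op": "arm_command", "data": {
  "targets": [
    {"x": 0.001,"y": 0,"z": 0.001,"yaw": 0,"gripper": 0},
    {"x": 0,"y": 0,"z": 0,"yaw": 0,"gripper": 0},
    {"x": 0,"y": 0,"z": 0.001,"yaw": 0,"gripper": 0},
    {"x": 0,"y": 0,"z": 0,"yaw": 0,"gripper": 0}
  ]
}}

```text
time: 9.15
ee_pos: [0.4673, -0.166, 0.0497]
eef_rot: [2.221, 2.221, 0.0]
wrist_force: [0.1, -0.5, -2.4]
finger_gap: 0.0473
grip_force: 29.9
```

{"op": "arm_command", "data": {
  "targets": [
    {"x": 0,"y": 0,"z": 0.001,"yaw": 0,"gripper": 0},
    {"x": 0,"y": 0,"z": 0,"yaw": 0,"gripper": 0},
    {"x": 0,"y": 0,"z": 0,"yaw": 0,"gripper": 0}
  ]
}}

```text
time: 9.4
ee_pos: [0.4673, -0.166, 0.0496]
eef_rot: [2.221, 2.221, -0.001]
wrist_force: [-2.5, 1.0, 8.9]
finger_gap: 0.0471
grip_force: 30.2
```

Contact at the expected height. Release, rise clear of the knob and return for the bung.

{"op": "arm_command", "data": {
  "targets": [
    {"x": 0,"y": 0,"z": -0.0005,"yaw": 0,"gripper": 1},
    {"x": 0,"y": 0,"z": 0,"yaw": 0,"gripper": 1},
    {"x": 0,"y": 0,"z": 0,"yaw": 0,"gripper": 1},
    {"x": 0,"y": 0,"z": 0,"yaw": 0,"gripper": 1},
    {"x": 0,"y": 0,"z": 0,"yaw": 0,"gripper": 1}
  ]
}}

```text
time: 9.82
ee_pos: [0.4671, -0.166, 0.049]
eef_rot: [-2.221, -2.221, 0.0]
wrist_force: [-0.4, 0.0, 0.3]
finger_gap: 0.0785
grip_force: 0.0
```

{"op": "arm_command", "data": {
  "targets": [
    {"x": 0,"y": 0,"z": -0.02,"yaw": 0,"gripper": 1},
    {"x": 0,"y": 0,"z": -0.03,"yaw": 0,"gripper": 1},
    {"x": 0,"y": 0,"z": -0.035,"yaw": 0,"gripper": 1},
    {"x": 0,"y": 0,"z": -0.035,"yaw": 0,"gripper": 1},
    {"x": 0.02,"y": 0,"z": -0.02,"yaw": 0,"gripper": 1}
  ]
}}

```text
time: 10.23
ee_pos: [0.4684, -0.1493, 0.1922]
eef_rot: [2.224, 2.213, 0.001]
wrist_force: [0.1, -1.2, 0.9]
finger_gap: 0.0917
grip_force: 0.0
```

{"op": "arm_command", "data": {
  "targets": [
    {"x": 0.04,"y": -0.001,"z": 0,"yaw": 0,"gripper": 1},
    {"x": 0.04,"y": -0.001,"z": 0,"yaw": 0,"gripper": 1},
    {"x": 0.04,"y": -0.001,"z": 0,"yaw": 0,"gripper": 1},
    {"x": 0.04,"y": -0.001,"z": 0,"yaw": 0,"gripper": 1},
    {"x": 0.04,"y": -0.001,"z": 0,"yaw": 0,"gripper": 1}
  ]
}}

```text
time: 10.65
ee_pos: [0.4618, 0.0556, 0.1893]
eef_rot: [2.222, 2.22, 0.0]
wrist_force: [1.4, -0.1, -0.0]
finger_gap: 0.0918
grip_force: 0.0
```

{"op": "arm_command", "data": {
  "targets": [
    {"x": 0.02,"y": -0.001,"z": 0.02,"yaw": 0,"gripper": 1},
    {"x": 0.004,"y": 0,"z": 0.03,"yaw": 0,"gripper": 1},
    {"x": 0,"y": 0,"z": 0,"yaw": 0,"gripper": 1},
    {"x": 0,"y": 0,"z": 0,"yaw": 0,"gripper": 1}
  ]
}}

```text
time: 10.98
ee_pos: [0.46, 0.078, 0.1382]
eef_rot: [-2.218, -2.221, 0.004]
wrist_force: [0.6, -0.9, 0.4]
finger_gap: 0.0919
grip_force: 0.0
```

Run:
```python
from lib import *
T=pose(); w=grab_frame("wrist"); print(T[:3,3],pose()[:3,3])
for q in ("pepper_mill","pepper_mill_pad","keg_bung","keg_bung_pad"): print(q,[(d["xyz"],d["conf"]) for d in finder.mark_of(q,"wrist")[:2]])
for n in("side","scene"):
    f=grab_frame(n); 
    for q in ("pepper_mill","keg_bung"): print(n,q,[(d["xyz"],d["conf"]) for d in finder.mark_of(q,n)[:2]])
    if n=="side": s=f
save("h",np.hstack([w[:,100:400],cv2.resize(s[180:340,180:320],(336,384))]))
```

```text
[0.46   0.078  0.1382] [0.4611 0.0776 0.1393]
pepper_mill [([0.4644, -0.1659, 0.0144], 0.66)]
pepper_mill_pad [([0.4587, 0.0003, 0.0085], 0.84)]
keg_bung [([0.4667, 0.0789, 0.0135], 0.67)]
keg_bung_pad [([0.4632, 0.077, 0.0155], 0.81)]
side pepper_mill [([0.4688, -0.164, 0.0106], 0.9)]
side keg_bung [([0.4602, 0.0746, 0.0129], 0.63)]
scene pepper_mill []
scene keg_bung [([0.4649, 0.0768, 0.0116], 0.58)]
```

View pics/h.png

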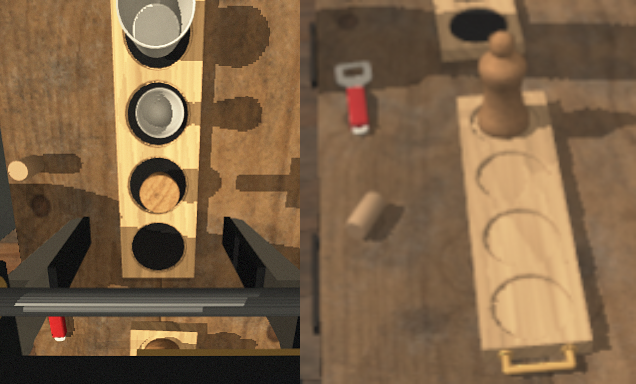

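The mill stands upright in the first recess of the new rack, at (500,118) in the right crop. The bung is at (159,192) in the left crop, centred between the fingers.

{"op": "arm_command", "data": {
  "targets": [
    {"x": 0,"y": 0,"z": 0.03,"yaw": 0,"gripper": 1},
    {"x": 0,"y": 0,"z": 0.03,"yaw": 0,"gripper": 1},
    {"x": 0,"y": 0,"z": 0.025,"yaw": 0,"gripper": 1},
    {"x": 0,"y": 0,"z": 0.015,"yaw": 0,"gripper": 1},
    {"x": 0,"y": 0,"z": 0.01,"yaw": 0,"gripper": 1}
  ]
}}

```text
time: 11.95
ee_pos: [0.4601, 0.0778, 0.0273]
eef_rot: [-2.22, -2.22, 0.003]
wrist_force: [-0.3, -0.7, 0.3]
finger_gap: 0.0919
grip_force: 0.0
```

{"op": "arm_command", "data": {
  "targets": [
    {"x": 0,"y": 0,"z": 0.006,"yaw": 0,"gripper": 1},
    {"x": 0,"y": 0,"z": 0,"yaw": 0,"gripper": 1},
    {"x": 0,"y": 0,"z": 0,"yaw": 0,"gripper": 1}
  ]
}}

```text
time: 12.2
ee_pos: [0.4616, 0.0782, 0.0235]
eef_rot: [2.221, 2.221, 0.001]
wrist_force: [0.6, 0.8, -0.6]
finger_gap: 0.0919
grip_force: 0.0
```

{"op": "arm_command", "data": {
  "targets": [
    {"x": -0.001,"y": 0,"z": 0.003,"yaw": 0,"gripper": 1},
    {"x": 0,"y": 0,"z": 0,"yaw": 0,"gripper": 1},
    {"x": 0,"y": 0,"z": 0,"yaw": 0,"gripper": 0},
    {"x": 0,"y": 0,"z": 0,"yaw": 0,"gripper": 0},
    {"x": 0,"y": 0,"z": 0,"yaw": 0,"gripper": 0}
  ]
}}

```text
time: 12.62
ee_pos: [0.4614, 0.077, 0.0204]
eef_rot: [2.221, 2.221, 0.001]
wrist_force: [-1.4, 0.4, -0.2]
finger_gap: 0.0734
grip_force: 0.0
```

{"op": "arm_command", "data": {
  "targets": [
    {"x": 0,"y": 0,"z": 0,"yaw": 0,"gripper": 0},
    {"x": 0,"y": 0,"z": 0,"yaw": 0,"gripper": 0},
    {"x": 0,"y": 0,"z": 0,"yaw": 0,"gripper": 0},
    {"x": 0,"y": 0,"z": 0,"yaw": 0,"gripper": 0},
    {"x": 0,"y": 0,"z": 0,"yaw": 0,"gripper": 0}
  ]
}}

```text
time: 13.03
ee_pos: [0.4612, 0.077, 0.02]
eef_rot: [-2.221, -2.221, -0.0]
wrist_force: [0.7, 0.7, -0.2]
finger_gap: 0.0407
grip_force: 0.1
```

{"op": "arm_command", "data": {
  "targets": [
    {"x": 0,"y": 0,"z": 0,"yaw": 0,"gripper": 0},
    {"x": 0,"y": 0,"z": 0,"yaw": 0,"gripper": 0},
    {"x": 0,"y": 0,"z": 0,"yaw": 0,"gripper": 0}
  ]
}}

```text
time: 13.28
ee_pos: [0.4612, 0.077, 0.0201]
eef_rot: [2.221, 2.221, 0.0]
wrist_force: [0.1, 0.5, 0.5]
finger_gap: 0.0389
grip_force: 30.0
```

{"op": "arm_command", "data": {
  "targets": [
    {"x": 0,"y": 0,"z": -0.01,"yaw": 0,"gripper": 0},
    {"x": 0,"y": 0,"z": -0.03,"yaw": 0,"gripper": 0},
    {"x": 0,"y": 0,"z": -0.04,"yaw": 0,"gripper": 0},
    {"x": 0,"y": 0,"z": -0.04,"yaw": 0,"gripper": 0},
    {"x": 0,"y": 0,"z": -0.04,"yaw": 0,"gripper": 0}
  ]
}}

```text
time: 13.7
ee_pos: [0.4602, 0.0774, 0.1821]
eef_rot: [-2.219, -2.222, 0.001]
wrist_force: [0.7, -0.1, -0.5]
finger_gap: 0.0387
grip_force: 30.0
```

{"op": "arm_command", "data": {
  "targets": [
    {"x": -0.02,"y": 0,"z": -0.01,"yaw": 0,"gripper": 0},
    {"x": -0.04,"y": 0.001,"z": 0,"yaw": 0,"gripper": 0},
    {"x": -0.04,"y": 0,"z": 0,"yaw": 0,"gripper": 0},
    {"x": -0.04,"y": 0.001,"z": 0,"yaw": 0,"gripper": 0},
    {"x": -0.04,"y": 0,"z": 0,"yaw": 0,"gripper": 0}
  ]
}}

```text
time: 14.12
ee_pos: [0.4628, -0.1046, 0.1911]
eef_rot: [2.22, 2.221, 0.0]
wrist_force: [0.1, 0.9, -0.7]
finger_gap: 0.0386
grip_force: 30.0
```

{"op": "arm_command", "data": {
  "targets": [
    {"x": -0.04,"y": 0,"z": 0,"yaw": 0,"gripper": 0},
    {"x": -0.04,"y": 0,"z": 0,"yaw": 0,"gripper": 0},
    {"x": -0.035,"y": 0,"z": 0,"yaw": 0,"gripper": 0},
    {"x": -0.02,"y": 0,"z": 0,"yaw": 0,"gripper": 0},
    {"x": -0.005,"y": 0,"z": 0,"yaw": 0,"gripper": 0}
  ]
}}

```text
time: 14.53
ee_pos: [0.4621, -0.2473, 0.1903]
eef_rot: [2.228, 2.214, -0.001]
wrist_force: [0.1, 0.8, -0.1]
finger_gap: 0.0386
grip_force: 30.0
```

{"op": "arm_command", "data": {
  "targets": [
    {"x": 0,"y": 0,"z": 0,"yaw": 0,"gripper": 0},
    {"x": 0,"y": 0,"z": 0,"yaw": 0,"gripper": 0},
    {"x": 0,"y": 0,"z": 0,"yaw": 0,"gripper": 0}
  ]
}}

```text
time: 14.78
ee_pos: [0.4635, -0.2407, 0.1904]
eef_rot: [-2.218, -2.225, -0.001]
wrist_force: [0.1, 0.2, -0.5]
finger_gap: 0.0384
grip_force: 30.0
```

Run:
```python
from lib import *
T=pose(); w=grab_frame("wrist"); c=cam("wrist",T); print(T[:3,3],pose()[:3,3],robot.get_state()["finger_gap"])
for n in("side","scene"):
    f=grab_frame(n); 
    for q in ("pepper_mill","keg_bung"): print(n,q,[(d["xyz"],d["conf"]) for d in finder.mark_of(q,n)[:2]])
g=cv2.GaussianBlur(cv2.cvtColor(w,cv2.COLOR_RGB2GRAY).astype(float),(0,0),1)
# predicted recess rims drawn
im=w.copy(); a=np.array([.041,.99916])
for k in (0,1,2):
    o=np.array([.467,-.1655])-a*.078*k; t=t_
    for p in proj(c,np.c_[o[0]+.034*np.cos(t),o[1]+.034*np.sin(t),np.full(len(t),.016)]): cv2.circle(im,tuple(int(round(x)) for x in p),0,(255,0,0),-1)
save("i",cv2.resize(im[:,150:370],(440,600)))
```

```text
[ 0.4635 -0.2407  0.1904] [ 0.4635 -0.2408  0.1904] 0.03873210262585833
side pepper_mill [([0.4697, -0.1654, 0.0122], 0.65), ([0.4633, -0.2417, 0.1864], 0.54)]
side keg_bung [([0.4627, -0.241, 0.1855], 0.68)]
scene pepper_mill [([0.4654, -0.163, 0.0142], 0.61)]
scene keg_bung [([0.4651, -0.2417, 0.1859], 0.54)]
```

View pics/i.png

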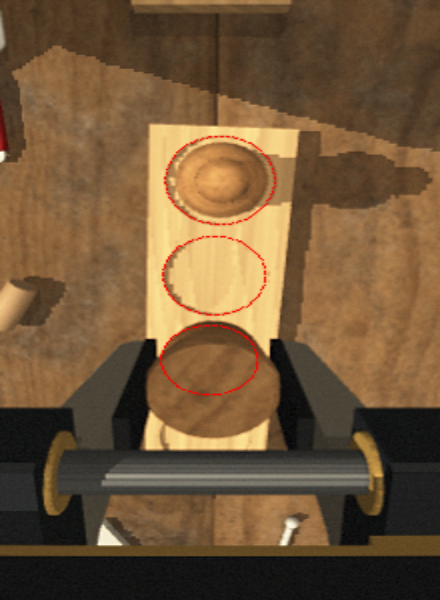

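The predicted rims (red) lie on the recess rims at (220,180) and (215,275), and the mill stands centred in the first. The bung is held straight. Lowering it into the second recess.

{"op": "arm_command", "data": {
  "targets": [
    {"x": -0.0026,"y": 0,"z": 0.03,"yaw": 0,"gripper": 0},
    {"x": 0,"y": 0,"z": 0.04,"yaw": 0,"gripper": 0},
    {"x": 0,"y": 0,"z": 0.04,"yaw": 0,"gripper": 0},
    {"x": 0,"y": 0,"z": 0.03,"yaw": 0,"gripper": 0},
    {"x": 0,"y": 0,"z": 0.01,"yaw": 0,"gripper": 0}
  ]
}}

```text
time: 15.55
ee_pos: [0.4603, -0.2442, 0.036]
eef_rot: [-2.216, -2.217, 0.003]
wrist_force: [-1.5, -0.4, 0.5]
finger_gap: 0.0385
grip_force: 30.0
```

{"op": "arm_command", "data": {
  "targets": [
    {"x": 0,"y": 0,"z": 0.01,"yaw": 0,"gripper": 0},
    {"x": 0,"y": 0,"z": 0.005,"yaw": 0,"gripper": 0},
    {"x": 0,"y": 0,"z": 0,"yaw": 0,"gripper": 0},
    {"x": 0,"y": 0,"z": 0,"yaw": 0,"gripper": 0}
  ]
}}

```text
time: 15.88
ee_pos: [0.4642, -0.246, 0.0263]
eef_rot: [2.22, 2.22, 0.001]
wrist_force: [-0.1, -1.1, -0.3]
finger_gap: 0.0389
grip_force: 30.0
```

{"op": "arm_command", "data": {
  "targets": [
    {"x": 0.0025,"y": 0,"z": 0.004,"yaw": 0,"gripper": 0},
    {"x": 0,"y": 0,"z": 0.002,"yaw": 0,"gripper": 0},
    {"x": 0,"y": 0,"z": 0,"yaw": 0,"gripper": 0},
    {"x": 0,"y": 0,"z": 0,"yaw": 0,"gripper": 0}
  ]
}}

```text
time: 16.22
ee_pos: [0.4633, -0.2432, 0.0194]
eef_rot: [2.221, 2.221, -0.0]
wrist_force: [0.4, 0.0, 0.4]
finger_gap: 0.0385
grip_force: 30.0
```

{"op": "arm_command", "data": {
  "targets": [
    {"x": 0,"y": 0,"z": 0.001,"yaw": 0,"gripper": 0},
    {"x": 0,"y": 0,"z": 0,"yaw": 0,"gripper": 0},
    {"x": 0,"y": 0,"z": 0,"yaw": 0,"gripper": 0}
  ]
}}

```text
time: 16.47
ee_pos: [0.4631, -0.2432, 0.0181]
eef_rot: [2.222, 2.221, -0.0]
wrist_force: [0.5, 0.1, 0.9]
finger_gap: 0.0383
grip_force: 30.0
```

{"op": "arm_command", "data": {
  "targets": [
    {"x": 0,"y": 0,"z": 0.0005,"yaw": 0,"gripper": 0},
    {"x": 0,"y": 0,"z": 0,"yaw": 0,"gripper": 0},
    {"x": 0,"y": 0,"z": 0,"yaw": 0,"gripper": 0}
  ]
}}

```text
time: 16.72
ee_pos: [0.4632, -0.2432, 0.018]
eef_rot: [2.221, 2.221, -0.001]
wrist_force: [-1.5, -0.2, 5.6]
finger_gap: 0.0384
grip_force: 30.0
```

{"op": "arm_command", "data": {
  "targets": [
    {"x": 0,"y": 0,"z": -0.0005,"yaw": 0,"gripper": 1},
    {"x": 0,"y": 0,"z": 0,"yaw": 0,"gripper": 1},
    {"x": 0,"y": 0,"z": 0,"yaw": 0,"gripper": 1},
    {"x": 0,"y": 0,"z": 0,"yaw": 0,"gripper": 1},
    {"x": 0,"y": 0,"z": 0,"yaw": 0,"gripper": 1}
  ]
}}

```text
time: 17.13
ee_pos: [0.4631, -0.243, 0.0179]
eef_rot: [-2.221, -2.221, 0.0]
wrist_force: [-0.2, -0.3, -1.1]
finger_gap: 0.0692
grip_force: 0.0
```

{"op": "arm_command", "data": {
  "targets": [
    {"x": 0,"y": 0,"z": -0.02,"yaw": 0,"gripper": 1},
    {"x": 0,"y": 0,"z": -0.04,"yaw": 0,"gripper": 1},
    {"x": 0,"y": 0,"z": -0.04,"yaw": 0,"gripper": 1},
    {"x": 0,"y": 0,"z": -0.04,"yaw": 0,"gripper": 1},
    {"x": 0,"y": 0,"z": -0.03,"yaw": 0,"gripper": 1}
  ]
}}

```text
time: 17.55
ee_pos: [0.4639, -0.243, 0.1911]
eef_rot: [2.219, 2.22, 0.001]
wrist_force: [-0.4, -0.5, -0.3]
finger_gap: 0.0917
grip_force: 0.0
```

{"op": "arm_command", "data": {
  "targets": [
    {"x": 0.03,"y": 0,"z": 0,"yaw": 0,"gripper": 1},
    {"x": 0.04,"y": 0,"z": 0,"yaw": 0,"gripper": 1},
    {"x": 0.04,"y": 0,"z": 0,"yaw": 0,"gripper": 1},
    {"x": 0.04,"y": 0,"z": 0,"yaw": 0,"gripper": 1},
    {"x": 0.04,"y": 0,"z": 0,"yaw": 0,"gripper": 1}
  ]
}}

```text
time: 17.97
ee_pos: [0.4627, -0.0515, 0.1882]
eef_rot: [2.222, 2.22, -0.0]
wrist_force: [0.3, 0.2, 0.4]
finger_gap: 0.0918
grip_force: 0.0
```

{"op": "arm_command", "data": {
  "targets": [
    {"x": 0.04,"y": 0,"z": 0,"yaw": 0,"gripper": 1},
    {"x": 0.04,"y": 0,"z": 0,"yaw": 0,"gripper": 1},
    {"x": 0.04,"y": 0,"z": 0,"yaw": 0,"gripper": 1},
    {"x": 0.04,"y": -0.001,"z": 0,"yaw": 0,"gripper": 1},
    {"x": 0.03,"y": -0.001,"z": 0,"yaw": 0,"gripper": 1}
  ]
}}

```text
time: 18.38
ee_pos: [0.4605, 0.1403, 0.1884]
eef_rot: [-2.219, -2.224, -0.002]
wrist_force: [0.5, -0.4, 0.9]
finger_gap: 0.0921
grip_force: 0.0
```

{"op": "arm_command", "data": {
  "targets": [
    {"x": 0.018,"y": 0,"z": 0,"yaw": 0,"gripper": 1},
    {"x": 0,"y": 0,"z": 0,"yaw": 0,"gripper": 1},
    {"x": 0,"y": 0,"z": 0,"yaw": 0,"gripper": 1},
    {"x": 0,"y": 0,"z": 0,"yaw": 0,"gripper": 1}
  ]
}}

```text
time: 18.72
ee_pos: [0.4611, 0.1537, 0.1877]
eef_rot: [2.222, 2.22, -0.002]
wrist_force: [-0.4, -0.5, -0.7]
finger_gap: 0.0922
grip_force: 0.0
```

Run:
```python
from lib import *
T=pose(); w=grab_frame("wrist"); c=cam("wrist",T); print(T[:3,3],pose()[:3,3])
for q in ("jigger","white_cup","jigger_pad"): print(q,[(d["xyz"],d["conf"]) for d in finder.mark_of(q,"wrist")[:2]])
for n in("side","scene"):
    f=grab_frame(n)
    for q in ("pepper_mill","keg_bung","jigger","white_cup"): print(n,q,[(d["xyz"],d["conf"]) for d in finder.mark_of(q,n)[:1]])
    if n=="side": s=f
save("j",np.hstack([w[:,100:400],cv2.resize(s[180:340,180:320],(336,384))]))
```

```text
[0.4611 0.1537 0.1877] [0.4613 0.1533 0.1878]
jigger [([0.4633, 0.1541, 0.014], 0.95)]
white_cup []
jigger_pad [([0.4608, 0.1579, 0.0142], 0.75), ([0.4683, 0.1538, 0.0158], 0.52)]
side pepper_mill [([0.4691, -0.1631, 0.0118], 0.91)]
side keg_bung [([0.4645, -0.2453, 0.0133], 0.67)]
side jigger [([0.4639, 0.1525, 0.02], 0.73)]
side white_cup [([0.4615, 0.2357, 0.0173], 0.79)]
scene pepper_mill [([0.4631, -0.1658, 0.014], 0.94)]
scene keg_bung [([0.4622, -0.2424, 0.0141], 0.56)]
scene jigger [([0.466, 0.1545, 0.0146], 0.72)]
scene white_cup [([0.4594, 0.2344, 0.0124], 0.63)]
```

View pics/j.png

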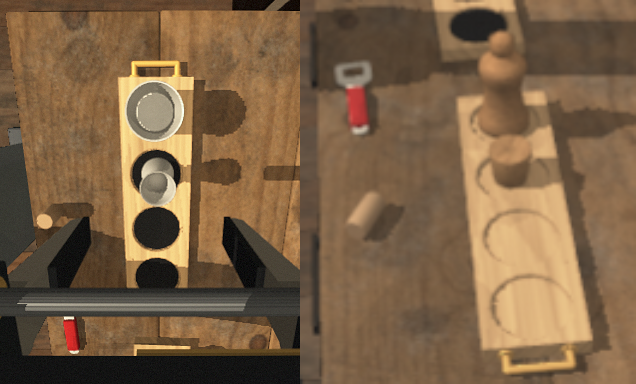

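The mill and bung stand upright in their recesses at (500,118) and (511,165) in the right crop. The jigger (157,185) and cup (155,110) are in the left crop. Going down on the jigger.

{"op": "arm_command", "data": {
  "targets": [
    {"x": 0.0015,"y": 0,"z": 0.035,"yaw": 0,"gripper": 1},
    {"x": 0,"y": 0,"z": 0.035,"yaw": 0,"gripper": 1},
    {"x": 0,"y": 0,"z": 0.035,"yaw": 0,"gripper": 1},
    {"x": 0,"y": 0,"z": 0.025,"yaw": 0,"gripper": 1},
    {"x": 0,"y": 0,"z": 0.01,"yaw": 0,"gripper": 1}
  ]
}}

```text
time: 19.83
ee_pos: [0.459, 0.1556, 0.0449]
eef_rot: [-2.219, -2.22, 0.007]
wrist_force: [-0.1, 1.0, -0.0]
finger_gap: 0.0919
grip_force: 0.0
```

{"op": "arm_command", "data": {
  "targets": [
    {"x": 0,"y": 0,"z": 0.005,"yaw": 0,"gripper": 1},
    {"x": 0,"y": 0,"z": 0,"yaw": 0,"gripper": 1},
    {"x": 0,"y": 0,"z": 0,"yaw": 0,"gripper": 1}
  ]
}}

```text
time: 20.08
ee_pos: [0.4621, 0.157, 0.0442]
eef_rot: [2.221, 2.221, 0.003]
wrist_force: [0.5, -0.7, 0.5]
finger_gap: 0.0921
grip_force: 0.0
```

{"op": "arm_command", "data": {
  "targets": [
    {"x": -0.002,"y": 0,"z": 0.001,"yaw": 0,"gripper": 1},
    {"x": 0,"y": 0,"z": 0,"yaw": 0,"gripper": 1},
    {"x": 0,"y": 0,"z": 0,"yaw": 0,"gripper": 0},
    {"x": 0,"y": 0,"z": 0,"yaw": 0,"gripper": 0},
    {"x": 0,"y": 0,"z": 0,"yaw": 0,"gripper": 0}
  ]
}}

```text
time: 20.5
ee_pos: [0.4615, 0.1544, 0.0425]
eef_rot: [2.221, 2.221, 0.001]
wrist_force: [-0.6, 0.2, -0.4]
finger_gap: 0.074
grip_force: 0.0
```

{"op": "arm_command", "data": {
  "targets": [
    {"x": 0,"y": 0,"z": 0,"yaw": 0,"gripper": 0},
    {"x": 0,"y": 0,"z": 0,"yaw": 0,"gripper": 0},
    {"x": 0,"y": 0,"z": 0,"yaw": 0,"gripper": 0},
    {"x": 0,"y": 0,"z": 0,"yaw": 0,"gripper": 0},
    {"x": 0,"y": 0,"z": 0,"yaw": 0,"gripper": 0}
  ]
}}

```text
time: 20.92
ee_pos: [0.4612, 0.1545, 0.042]
eef_rot: [-2.221, -2.222, 0.0]
wrist_force: [-0.3, 0.3, -0.3]
finger_gap: 0.0405
grip_force: 1.9
```

{"op": "arm_command", "data": {
  "targets": [
    {"x": 0,"y": 0,"z": 0,"yaw": 0,"gripper": 0},
    {"x": 0,"y": 0,"z": 0,"yaw": 0,"gripper": 0},
    {"x": 0,"y": 0,"z": 0,"yaw": 0,"gripper": 0}
  ]
}}

```text
time: 21.17
ee_pos: [0.4612, 0.1544, 0.042]
eef_rot: [-2.221, -2.221, 0.0]
wrist_force: [-0.0, -0.4, 0.2]
finger_gap: 0.0397
grip_force: 30.0
```

{"op": "arm_command", "data": {
  "targets": [
    {"x": 0,"y": 0,"z": -0.01,"yaw": 0,"gripper": 0},
    {"x": 0,"y": 0,"z": -0.03,"yaw": 0,"gripper": 0},
    {"x": 0,"y": 0,"z": -0.04,"yaw": 0,"gripper": 0},
    {"x": 0,"y": 0,"z": -0.04,"yaw": 0,"gripper": 0},
    {"x": 0,"y": 0,"z": -0.03,"yaw": 0,"gripper": 0}
  ]
}}

```text
time: 21.58
ee_pos: [0.4613, 0.1552, 0.1954]
eef_rot: [2.22, 2.222, 0.003]
wrist_force: [2.2, -0.4, -0.5]
finger_gap: 0.0396
grip_force: 30.0
```

{"op": "arm_command", "data": {
  "targets": [
    {"x": -0.02,"y": 0,"z": 0,"yaw": 0,"gripper": 0},
    {"x": -0.04,"y": 0,"z": 0,"yaw": 0,"gripper": 0},
    {"x": -0.04,"y": 0,"z": 0,"yaw": 0,"gripper": 0},
    {"x": -0.04,"y": 0,"z": 0,"yaw": 0,"gripper": 0},
    {"x": -0.04,"y": 0,"z": 0,"yaw": 0,"gripper": 0}
  ]
}}

```text
time: 22.0
ee_pos: [0.4606, -0.0271, 0.1929]
eef_rot: [2.22, 2.222, 0.0]
wrist_force: [0.6, -0.3, -0.1]
finger_gap: 0.0397
grip_force: 30.0
```

{"op": "arm_command", "data": {
  "targets": [
    {"x": -0.04,"y": 0,"z": 0,"yaw": 0,"gripper": 0},
    {"x": -0.04,"y": 0,"z": 0,"yaw": 0,"gripper": 0},
    {"x": -0.04,"y": 0,"z": 0,"yaw": 0,"gripper": 0},
    {"x": -0.04,"y": 0,"z": 0,"yaw": 0,"gripper": 0},
    {"x": -0.04,"y": 0,"z": 0,"yaw": 0,"gripper": 0}
  ]
}}

```text
time: 22.42
ee_pos: [0.4606, -0.2274, 0.1929]
eef_rot: [2.221, 2.221, -0.0]
wrist_force: [0.6, 0.6, -0.9]
finger_gap: 0.04
grip_force: 30.0
```

{"op": "arm_command", "data": {
  "targets": [
    {"x": -0.04,"y": 0,"z": 0,"yaw": 0,"gripper": 0},
    {"x": -0.03,"y": 0,"z": 0,"yaw": 0,"gripper": 0},
    {"x": -0.015,"y": 0,"z": 0,"yaw": 0,"gripper": 0},
    {"x": -0.008,"y": 0,"z": 0,"yaw": 0,"gripper": 0},
    {"x": 0,"y": 0,"z": 0,"yaw": 0,"gripper": 0}
  ]
}}

```text
time: 22.83
ee_pos: [0.461, -0.3191, 0.1921]
eef_rot: [-2.223, -2.22, -0.001]
wrist_force: [-0.7, -0.4, -1.2]
finger_gap: 0.0397
grip_force: 30.0
```

{"op": "arm_command", "data": {
  "targets": [
    {"x": 0,"y": 0,"z": 0,"yaw": 0,"gripper": 0},
    {"x": 0,"y": 0,"z": 0,"yaw": 0,"gripper": 0},
    {"x": 0,"y": 0,"z": 0,"yaw": 0,"gripper": 0}
  ]
}}

```text
time: 23.08
ee_pos: [0.4617, -0.3164, 0.1924]
eef_rot: [-2.218, -2.225, -0.0]
wrist_force: [-0.0, 0.4, -1.3]
finger_gap: 0.0394
grip_force: 30.0
```

Run:
```python
from lib import *
T=pose(); w=grab_frame("wrist"); c=cam("wrist",T); print(T[:3,3],pose()[:3,3],robot.get_state()["finger_gap"],robot.get_state()["grip_force"])
for n in("side","scene"):
    s=grab_frame(n)
    print(n,[(d["xyz"],d["conf"]) for d in finder.mark_of("jigger",n)[:2]])
    if n=="side": f=s
im=w.copy(); a=np.array([.041,.99916])
for k in (0,1,2,3):
    o=np.array([.467,-.1655])-a*.078*k
    for p in proj(c,np.c_[o[0]+.034*np.cos(t_),o[1]+.034*np.sin(t_),np.full(len(t_),.016)]): cv2.circle(im,tuple(int(round(x)) for x in p),0,(255,0,0),-1)
save("k",np.hstack([cv2.resize(im[:,150:370],(344,600)),cv2.resize(f[160:340,180:320],(400,600))]))
```

```text
[ 0.4617 -0.3164  0.1924] [ 0.4617 -0.3168  0.1923] 0.03988435558672465 29.974837527552154
side [([0.4639, -0.3139, 0.168], 0.8)]
scene [([0.4619, -0.3153, 0.1609], 0.58)]
```

View pics/k.png

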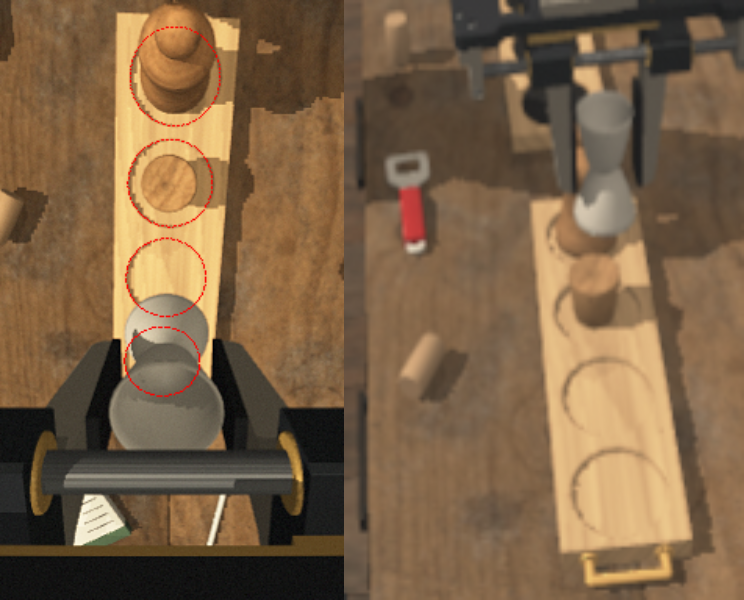

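The jigger hangs upright, the bung and mill stand centred in their predicted rims at (168,183) and (175,75), and recess 3 is at (165,278). Lowering.

{"op": "arm_command", "data": {
  "targets": [
    {"x": -0.0045,"y": -0.001,"z": 0.03,"yaw": 0,"gripper": 0},
    {"x": 0,"y": 0,"z": 0.035,"yaw": 0,"gripper": 0},
    {"x": 0,"y": 0,"z": 0.035,"yaw": 0,"gripper": 0},
    {"x": 0,"y": 0,"z": 0.025,"yaw": 0,"gripper": 0},
    {"x": 0,"y": 0,"z": 0.01,"yaw": 0,"gripper": 0}
  ]
}}

```text
time: 23.75
ee_pos: [0.4579, -0.3218, 0.0535]
eef_rot: [-2.217, -2.217, 0.002]
wrist_force: [0.1, -0.7, 0.0]
finger_gap: 0.0401
grip_force: 30.0
```

{"op": "arm_command", "data": {
  "targets": [
    {"x": 0,"y": 0,"z": 0.006,"yaw": 0,"gripper": 0},
    {"x": 0,"y": 0,"z": 0,"yaw": 0,"gripper": 0},
    {"x": 0,"y": 0,"z": 0,"yaw": 0,"gripper": 0},
    {"x": 0,"y": 0,"z": 0,"yaw": 0,"gripper": 0}
  ]
}}

```text
time: 24.08
ee_pos: [0.4614, -0.3237, 0.0528]
eef_rot: [2.219, 2.219, 0.001]
wrist_force: [0.6, 0.2, -1.8]
finger_gap: 0.0394
grip_force: 30.0
```

{"op": "arm_command", "data": {
  "targets": [
    {"x": 0.002,"y": 0,"z": 0.005,"yaw": 0,"gripper": 0},
    {"x": 0,"y": 0,"z": 0.004,"yaw": 0,"gripper": 0},
    {"x": 0,"y": 0,"z": 0.001,"yaw": 0,"gripper": 0},
    {"x": 0,"y": 0,"z": 0,"yaw": 0,"gripper": 0},
    {"x": 0,"y": 0,"z": 0,"yaw": 0,"gripper": 0}
  ]
}}

```text
time: 24.5
ee_pos: [0.4601, -0.3211, 0.0411]
eef_rot: [-2.221, -2.221, 0.0]
wrist_force: [-0.3, -0.5, 0.6]
finger_gap: 0.0397
grip_force: 30.0
```

{"op": "arm_command", "data": {
  "targets": [
    {"x": 0,"y": 0,"z": 0.001,"yaw": 0,"gripper": 0},
    {"x": 0,"y": 0,"z": 0,"yaw": 0,"gripper": 0},
    {"x": 0,"y": 0,"z": 0,"yaw": 0,"gripper": 0}
  ]
}}

```text
time: 24.75
ee_pos: [0.4602, -0.3211, 0.0401]
eef_rot: [2.221, 2.221, -0.0]
wrist_force: [0.3, -0.7, -0.2]
finger_gap: 0.0395
grip_force: 30.0
```

{"op": "arm_command", "data": {
  "targets": [
    {"x": 0,"y": 0,"z": 0.0005,"yaw": 0,"gripper": 0},
    {"x": 0,"y": 0,"z": 0,"yaw": 0,"gripper": 0},
    {"x": 0,"y": 0,"z": 0,"yaw": 0,"gripper": 0}
  ]
}}

```text
time: 25.0
ee_pos: [0.4602, -0.3212, 0.04]
eef_rot: [2.221, 2.221, -0.0]
wrist_force: [-1.2, 0.7, 5.2]
finger_gap: 0.0402
grip_force: 30.1
```

{"op": "arm_command", "data": {
  "targets": [
    {"x": 0,"y": 0,"z": -0.0005,"yaw": 0,"gripper": 1},
    {"x": 0,"y": 0,"z": 0,"yaw": 0,"gripper": 1},
    {"x": 0,"y": 0,"z": 0,"yaw": 0,"gripper": 1},
    {"x": 0,"y": 0,"z": 0,"yaw": 0,"gripper": 1},
    {"x": 0,"y": 0,"z": 0,"yaw": 0,"gripper": 1}
  ]
}}

```text
time: 25.42
ee_pos: [0.4601, -0.3211, 0.0399]
eef_rot: [-2.221, -2.221, -0.0]
wrist_force: [-0.1, 0.6, -0.6]
finger_gap: 0.071
grip_force: 0.0
```

{"op": "arm_command", "data": {
  "targets": [
    {"x": 0,"y": 0,"z": -0.02,"yaw": 0,"gripper": 1},
    {"x": 0,"y": 0,"z": -0.04,"yaw": 0,"gripper": 1},
    {"x": 0,"y": 0,"z": -0.04,"yaw": 0,"gripper": 1},
    {"x": 0,"y": 0,"z": -0.04,"yaw": 0,"gripper": 1},
    {"x": 0,"y": 0,"z": -0.01,"yaw": 0,"gripper": 1}
  ]
}}

```text
time: 25.83
ee_pos: [0.4633, -0.3223, 0.1962]
eef_rot: [2.215, 2.215, 0.002]
wrist_force: [0.3, -0.4, -0.0]
finger_gap: 0.0917
grip_force: 0.0
```

{"op": "arm_command", "data": {
  "targets": [
    {"x": 0.03,"y": 0,"z": 0,"yaw": 0,"gripper": 1},
    {"x": 0.04,"y": 0,"z": 0,"yaw": 0,"gripper": 1},
    {"x": 0.04,"y": 0,"z": 0,"yaw": 0,"gripper": 1},
    {"x": 0.04,"y": 0,"z": 0,"yaw": 0,"gripper": 1},
    {"x": 0.04,"y": 0,"z": 0,"yaw": 0,"gripper": 1}
  ]
}}

```text
time: 26.25
ee_pos: [0.4597, -0.1295, 0.1899]
eef_rot: [2.222, 2.22, -0.0]
wrist_force: [0.7, 0.8, 0.3]
finger_gap: 0.0921
grip_force: 0.0
```

{"op": "arm_command", "data": {
  "targets": [
    {"x": 0.04,"y": 0,"z": 0,"yaw": 0,"gripper": 1},
    {"x": 0.04,"y": 0,"z": 0,"yaw": 0,"gripper": 1},
    {"x": 0.04,"y": 0,"z": 0,"yaw": 0,"gripper": 1},
    {"x": 0.04,"y": 0,"z": 0,"yaw": 0,"gripper": 1},
    {"x": 0.04,"y": 0,"z": 0,"yaw": 0,"gripper": 1}
  ]
}}

```text
time: 26.67
ee_pos: [0.4597, 0.0706, 0.19]
eef_rot: [2.221, 2.221, -0.0]
wrist_force: [1.1, -0.0, 0.1]
finger_gap: 0.0922
grip_force: 0.0
```

{"op": "arm_command", "data": {
  "targets": [
    {"x": 0.04,"y": 0,"z": 0,"yaw": 0,"gripper": 1},
    {"x": 0.04,"y": 0,"z": 0,"yaw": 0,"gripper": 1},
    {"x": 0.04,"y": 0,"z": 0,"yaw": 0,"gripper": 1},
    {"x": 0.03,"y": 0,"z": 0,"yaw": 0,"gripper": 1},
    {"x": 0.014,"y": 0,"z": 0,"yaw": 0,"gripper": 1}
  ]
}}

```text
time: 27.08
ee_pos: [0.459, 0.2378, 0.1901]
eef_rot: [-2.214, -2.226, -0.003]
wrist_force: [0.2, -0.1, 0.0]
finger_gap: 0.092
grip_force: 0.0
```

{"op": "arm_command", "data": {
  "targets": [
    {"x": 0,"y": 0,"z": 0,"yaw": 0,"gripper": 1},
    {"x": 0,"y": 0,"z": 0,"yaw": 0,"gripper": 1},
    {"x": 0,"y": 0,"z": 0,"yaw": 0,"gripper": 1},
    {"x": 0,"y": 0,"z": 0,"yaw": 0,"gripper": 1}
  ]
}}

```text
time: 27.42
ee_pos: [0.4605, 0.2312, 0.1898]
eef_rot: [2.224, 2.218, -0.002]
wrist_force: [-0.2, 0.5, -0.3]
finger_gap: 0.0919
grip_force: 0.0
```

Run:
```python
from lib import *
T=pose(); w=grab_frame("wrist"); c=cam("wrist",T); print(T[:3,3],pose()[:3,3])
for q in ("white_cup","white_cup_pad"): print(q,[(d["xyz"],d["conf"]) for d in finder.mark_of(q,"wrist")[:2]])
for n in("side","scene"):
    f=grab_frame(n)
    for q in ("pepper_mill","keg_bung","jigger","white_cup"): print(n,q,[(d["xyz"],d["conf"]) for d in finder.mark_of(q,n)[:1]])
    if n=="side": s=f
save("l",np.hstack([w[:,100:400],cv2.resize(s[180:340,180:320],(336,384))]))
```

```text
[0.4605 0.2312 0.1898] [0.4605 0.2312 0.1899]
white_cup [([0.4617, 0.2341, 0.0137], 0.72), ([0.4655, 0.1197, -0.0006], 0.53)]
white_cup_pad [([0.4609, 0.2374, 0.0137], 0.72), ([0.4608, 0.2339, 0.0151], 0.63)]
side pepper_mill [([0.4662, -0.1656, 0.0117], 0.62)]
side keg_bung [([0.4602, -0.2431, 0.015], 0.68)]
side jigger [([0.4611, -0.3229, 0.0169], 0.64)]
side white_cup [([0.4593, 0.2374, 0.0158], 0.83)]
scene pepper_mill [([0.4626, -0.2837, -0.001], 0.64)]
scene keg_bung [([0.4638, -0.2455, 0.012], 0.54)]
scene jigger [([0.462, -0.3201, 0.0102], 0.74)]
scene white_cup [([0.46, 0.2336, 0.0125], 0.57)]
```

View pics/l.png

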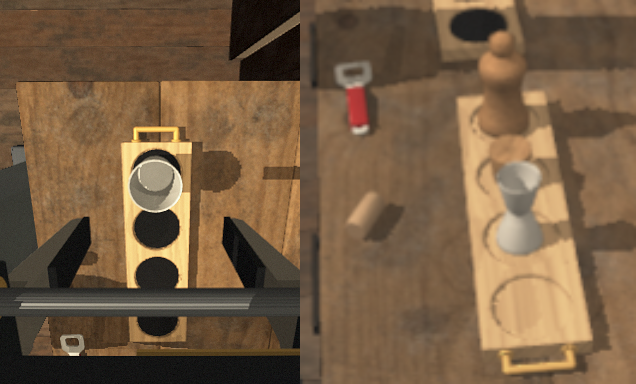

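The mill, bung and jigger stand upright in recesses 1 to 3 in the right crop. The cup is at (155,185) in the left crop. Going down on the cup.

{"op": "arm_command", "data": {
  "targets": [
    {"x": 0.0015,"y": 0,"z": 0.035,"yaw": 0,"gripper": 1},
    {"x": 0,"y": 0,"z": 0.035,"yaw": 0,"gripper": 1},
    {"x": 0,"y": 0,"z": 0.035,"yaw": 0,"gripper": 1},
    {"x": 0,"y": 0,"z": 0.03,"yaw": 0,"gripper": 1},
    {"x": 0,"y": 0,"z": 0.01,"yaw": 0,"gripper": 1}
  ]
}}

```text
time: 28.48
ee_pos: [0.4577, 0.2329, 0.0412]
eef_rot: [-2.22, -2.22, 0.01]
wrist_force: [-0.7, -0.3, 0.0]
finger_gap: 0.0918
grip_force: 0.0
```

{"op": "arm_command", "data": {
  "targets": [
    {"x": 0,"y": 0,"z": 0.004,"yaw": 0,"gripper": 1},
    {"x": 0,"y": 0,"z": 0,"yaw": 0,"gripper": 1},
    {"x": 0,"y": 0,"z": 0,"yaw": 0,"gripper": 1}
  ]
}}

```text
time: 28.73
ee_pos: [0.4611, 0.2353, 0.0425]
eef_rot: [2.221, 2.221, 0.004]
wrist_force: [-0.1, -0.2, 0.8]
finger_gap: 0.0915
grip_force: 0.0
```

{"op": "arm_command", "data": {
  "targets": [
    {"x": -0.001,"y": 0,"z": 0.003,"yaw": 0,"gripper": 1},
    {"x": 0,"y": 0,"z": 0,"yaw": 0,"gripper": 1},
    {"x": 0,"y": 0,"z": 0,"yaw": 0,"gripper": 0},
    {"x": 0,"y": 0,"z": 0,"yaw": 0,"gripper": 0},
    {"x": 0,"y": 0,"z": 0,"yaw": 0,"gripper": 0}
  ]
}}

```text
time: 29.15
ee_pos: [0.4604, 0.2334, 0.0385]
eef_rot: [2.221, 2.221, 0.001]
wrist_force: [0.3, 1.0, -0.2]
finger_gap: 0.074
grip_force: 0.0
```

{"op": "arm_command", "data": {
  "targets": [
    {"x": 0,"y": 0,"z": 0,"yaw": 0,"gripper": 0},
    {"x": 0,"y": 0,"z": 0,"yaw": 0,"gripper": 0},
    {"x": 0,"y": 0,"z": 0,"yaw": 0,"gripper": 0},
    {"x": 0,"y": 0,"z": 0,"yaw": 0,"gripper": 0},
    {"x": 0,"y": 0,"z": 0,"yaw": 0,"gripper": 0}
  ]
}}

```text
time: 29.57
ee_pos: [0.46, 0.2335, 0.0381]
eef_rot: [-2.221, -2.222, 0.0]
wrist_force: [-1.3, -0.3, 1.7]
finger_gap: 0.0569
grip_force: 30.0
```

{"op": "arm_command", "data": {
  "targets": [
    {"x": 0,"y": 0,"z": -0.01,"yaw": 0,"gripper": 0},
    {"x": 0,"y": 0,"z": -0.03,"yaw": 0,"gripper": 0},
    {"x": 0,"y": 0,"z": -0.04,"yaw": 0,"gripper": 0},
    {"x": 0,"y": 0,"z": -0.04,"yaw": 0,"gripper": 0},
    {"x": 0,"y": 0,"z": -0.035,"yaw": 0,"gripper": 0}
  ]
}}

```text
time: 29.98
ee_pos: [0.4599, 0.2337, 0.1957]
eef_rot: [-2.22, -2.222, -0.001]
wrist_force: [0.9, -0.2, -0.5]
finger_gap: 0.0572
grip_force: 30.0
```

{"op": "arm_command", "data": {
  "targets": [
    {"x": -0.02,"y": 0,"z": 0,"yaw": 0,"gripper": 0},
    {"x": -0.04,"y": 0,"z": 0,"yaw": 0,"gripper": 0},
    {"x": -0.04,"y": 0,"z": 0,"yaw": 0,"gripper": 0},
    {"x": -0.04,"y": 0,"z": 0,"yaw": 0,"gripper": 0},
    {"x": -0.04,"y": 0,"z": 0,"yaw": 0,"gripper": 0}
  ]
}}

```text
time: 30.4
ee_pos: [0.4596, 0.0517, 0.1936]
eef_rot: [2.22, 2.222, -0.0]
wrist_force: [1.1, 0.5, -0.8]
finger_gap: 0.0568
grip_force: 30.0
```

{"op": "arm_command", "data": {
  "targets": [
    {"x": -0.04,"y": 0,"z": 0,"yaw": 0,"gripper": 0},
    {"x": -0.04,"y": 0,"z": 0,"yaw": 0,"gripper": 0},
    {"x": -0.04,"y": 0,"z": 0,"yaw": 0,"gripper": 0},
    {"x": -0.04,"y": 0,"z": 0,"yaw": 0,"gripper": 0},
    {"x": -0.04,"y": 0,"z": 0,"yaw": 0,"gripper": 0}
  ]
}}

```text
time: 30.82
ee_pos: [0.4596, -0.1486, 0.1937]
eef_rot: [2.221, 2.221, -0.0]
wrist_force: [1.3, -0.6, -0.8]
finger_gap: 0.0571
grip_force: 30.0
```

{"op": "arm_command", "data": {
  "targets": [
    {"x": -0.04,"y": 0,"z": 0,"yaw": 0,"gripper": 0},
    {"x": -0.04,"y": 0,"z": 0,"yaw": 0,"gripper": 0},
    {"x": -0.04,"y": -0.001,"z": 0,"yaw": 0,"gripper": 0},
    {"x": -0.04,"y": -0.001,"z": 0,"yaw": 0,"gripper": 0},
    {"x": -0.04,"y": 0,"z": 0,"yaw": 0,"gripper": 0}
  ]
}}

```text
time: 31.23
ee_pos: [0.4574, -0.3485, 0.1936]
eef_rot: [-2.222, -2.221, 0.0]
wrist_force: [0.7, 0.1, -1.0]
finger_gap: 0.057
grip_force: 30.0
```

{"op": "arm_command", "data": {
  "targets": [
    {"x": -0.03,"y": 0,"z": 0,"yaw": 0,"gripper": 0},
    {"x": -0.015,"y": 0,"z": 0,"yaw": 0,"gripper": 0},
    {"x": -0.01,"y": 0,"z": 0,"yaw": 0,"gripper": 0},
    {"x": 0,"y": 0,"z": 0,"yaw": 0,"gripper": 0},
    {"x": 0,"y": 0,"z": 0,"yaw": 0,"gripper": 0}
  ]
}}

```text
time: 31.65
ee_pos: [0.4586, -0.3996, 0.1931]
eef_rot: [-2.219, -2.223, -0.002]
wrist_force: [0.4, 1.3, -1.9]
finger_gap: 0.0572
grip_force: 30.0
```

{"op": "arm_command", "data": {
  "targets": [
    {"x": 0,"y": 0,"z": 0,"yaw": 0,"gripper": 0},
    {"x": 0,"y": 0,"z": 0,"yaw": 0,"gripper": 0}
  ]
}}

```text
time: 31.82
ee_pos: [0.4589, -0.3994, 0.1934]
eef_rot: [-2.218, -2.225, -0.001]
wrist_force: [-0.3, 0.6, -2.1]
finger_gap: 0.0571
grip_force: 30.0
```

Run:
```python
from lib import *
T=pose(); w=grab_frame("wrist"); c=cam("wrist",T); print(T[:3,3],pose()[:3,3],robot.get_state()["finger_gap"],robot.get_state()["grip_force"])
for n in("side","scene"):
    s=grab_frame(n)
    print(n,[(d["xyz"],d["conf"]) for d in finder.mark_of("white_cup",n)[:2]])
    if n=="side": f=s
im=w.copy(); a=np.array([.041,.99916])
for k in (0,1,2,3):
    o=np.array([.467,-.1655])-a*.078*k
    for p in proj(c,np.c_[o[0]+.034*np.cos(t_),o[1]+.034*np.sin(t_),np.full(len(t_),.016)]): cv2.circle(im,tuple(int(round(x)) for x in p),0,(255,0,0),-1)
save("m",np.hstack([cv2.resize(im[:,150:370],(344,600)),cv2.resize(f[160:340,180:320],(400,600))]))
```

```text
[ 0.4589 -0.3994  0.1934] [ 0.4588 -0.3997  0.1934] 0.05718194345798231 29.99984802392646
side [([0.4616, -0.3971, 0.1697], 0.56), ([0.4562, 0.2323, 0.0126], 0.16)]
scene [([0.4586, -0.4013, 0.169], 0.95)]
```

View pics/m.png

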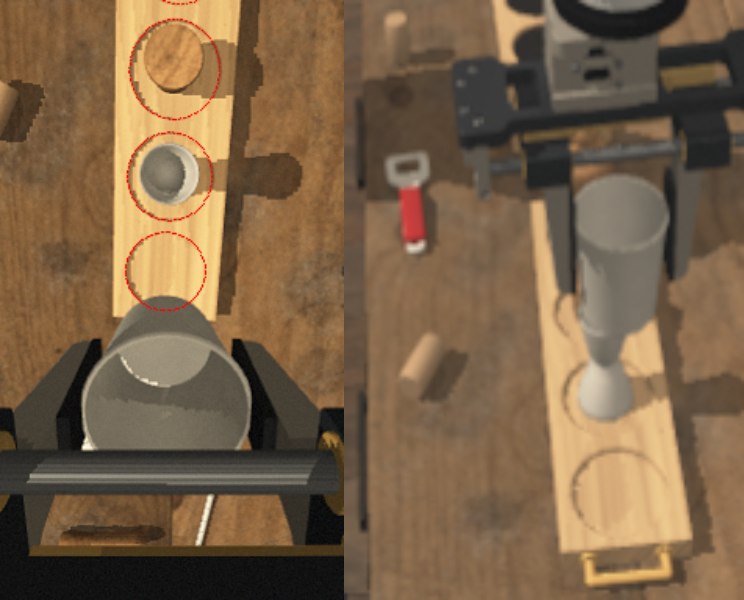

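The cup hangs upright and the predicted rim of recess 4 lies on the real one at (165,271). Lowering.

{"op": "arm_command", "data": {
  "targets": [
    {"x": 0.001,"y": -0.001,"z": 0.03,"yaw": 0,"gripper": 0},
    {"x": 0,"y": 0,"z": 0.035,"yaw": 0,"gripper": 0},
    {"x": 0,"y": 0,"z": 0.035,"yaw": 0,"gripper": 0},
    {"x": 0,"y": 0,"z": 0.03,"yaw": 0,"gripper": 0},
    {"x": 0,"y": 0,"z": 0.01,"yaw": 0,"gripper": 0}
  ]
}}

```text
time: 32.48
ee_pos: [0.4545, -0.3987, 0.0486]
eef_rot: [-2.216, -2.217, 0.001]
wrist_force: [-1.1, 1.0, -1.5]
finger_gap: 0.057
grip_force: 30.0
```

{"op": "arm_command", "data": {
  "targets": [
    {"x": 0,"y": 0,"z": 0.004,"yaw": 0,"gripper": 0},
    {"x": 0,"y": 0,"z": 0,"yaw": 0,"gripper": 0},
    {"x": 0,"y": 0,"z": 0,"yaw": 0,"gripper": 0},
    {"x": 0,"y": 0,"z": 0,"yaw": 0,"gripper": 0}
  ]
}}

```text
time: 32.82
ee_pos: [0.4585, -0.4015, 0.0512]
eef_rot: [2.219, 2.219, 0.0]
wrist_force: [0.3, -0.2, -0.5]
finger_gap: 0.0573
grip_force: 30.0
```

{"op": "arm_command", "data": {
  "targets": [
    {"x": 0.0015,"y": 0,"z": 0.006,"yaw": 0,"gripper": 0},
    {"x": 0,"y": 0,"z": 0.005,"yaw": 0,"gripper": 0},
    {"x": 0,"y": 0,"z": 0.002,"yaw": 0,"gripper": 0},
    {"x": 0,"y": 0,"z": 0,"yaw": 0,"gripper": 0},
    {"x": 0,"y": 0,"z": 0,"yaw": 0,"gripper": 0}
  ]
}}

```text
time: 33.23
ee_pos: [0.4571, -0.3991, 0.0361]
eef_rot: [-2.221, -2.221, 0.0]
wrist_force: [-0.4, 0.1, 0.4]
finger_gap: 0.0567
grip_force: 30.0
```

{"op": "arm_command", "data": {
  "targets": [
    {"x": 0,"y": 0,"z": 0,"yaw": 0,"gripper": 0},
    {"x": 0,"y": 0,"z": 0,"yaw": 0,"gripper": 0}
  ]
}}

```text
time: 33.4
ee_pos: [0.4571, -0.3992, 0.0362]
eef_rot: [2.221, 2.221, -0.0]
wrist_force: [-1.7, 0.3, -0.2]
finger_gap: 0.0567
grip_force: 30.0
```

{"op": "arm_command", "data": {
  "targets": [
    {"x": 0,"y": 0,"z": 0.0005,"yaw": 0,"gripper": 0},
    {"x": 0,"y": 0,"z": 0,"yaw": 0,"gripper": 0},
    {"x": 0,"y": 0,"z": 0,"yaw": 0,"gripper": 0}
  ]
}}

```text
time: 33.65
ee_pos: [0.4572, -0.3993, 0.0361]
eef_rot: [2.221, 2.221, -0.001]
wrist_force: [-2.2, 1.2, 5.4]
finger_gap: 0.0569
grip_force: 30.0
```

{"op": "arm_command", "data": {
  "targets": [
    {"x": 0,"y": 0,"z": -0.0005,"yaw": 0,"gripper": 1},
    {"x": 0,"y": 0,"z": 0,"yaw": 0,"gripper": 1},
    {"x": 0,"y": 0,"z": 0,"yaw": 0,"gripper": 1},
    {"x": 0,"y": 0,"z": 0,"yaw": 0,"gripper": 1},
    {"x": 0,"y": 0,"z": 0,"yaw": 0,"gripper": 1}
  ]
}}

```text
time: 34.07
ee_pos: [0.4572, -0.399, 0.0359]
eef_rot: [-2.221, -2.221, -0.0]
wrist_force: [-0.5, 0.1, -0.3]
finger_gap: 0.0885
grip_force: 0.0
```

{"op": "arm_command", "data": {
  "targets": [
    {"x": 0,"y": 0,"z": -0.02,"yaw": 0,"gripper": 1},
    {"x": 0,"y": 0,"z": -0.04,"yaw": 0,"gripper": 1},
    {"x": 0,"y": 0,"z": -0.04,"yaw": 0,"gripper": 1},
    {"x": 0,"y": 0,"z": -0.04,"yaw": 0,"gripper": 1},
    {"x": 0,"y": 0,"z": -0.04,"yaw": 0,"gripper": 1}
  ]
}}

```text
time: 34.48
ee_pos: [0.457, -0.3987, 0.2178]
eef_rot: [-2.221, -2.222, -0.0]
wrist_force: [0.7, -0.1, -0.6]
finger_gap: 0.0919
grip_force: 0.0
```

{"op": "arm_command", "data": {
  "targets": [
    {"x": 0,"y": 0,"z": -0.03,"yaw": 0,"gripper": 1},
    {"x": 0,"y": 0,"z": -0.02,"yaw": 0,"gripper": 1},
    {"x": 0,"y": 0,"z": 0,"yaw": 0,"gripper": 1},
    {"x": 0,"y": 0,"z": 0,"yaw": 0,"gripper": 1},
    {"x": 0,"y": 0,"z": 0,"yaw": 0,"gripper": 1}
  ]
}}

```text
time: 34.9
ee_pos: [0.4565, -0.3988, 0.2648]
eef_rot: [-2.22, -2.22, 0.001]
wrist_force: [-0.2, -0.4, -0.6]
finger_gap: 0.0918
grip_force: 0.0
```

Run:
```python
from lib import *
T=pose(); w=grab_frame("wrist"); c=cam("wrist",T); print(T[:3,3],pose()[:3,3])
for n in("side","scene","wrist"):
    s=grab_frame(n)
    for q in ("pepper_mill","keg_bung","jigger","white_cup"): print(n,q,[(np.round(d["xyz"],4),round(d["conf"],2)) for d in finder.mark_of(q,n)[:1]])
    if n=="side": f=s
save("n",np.hstack([cv2.resize(w[:,150:370],(344,600)),cv2.resize(f[160:340,180:320],(400,600))]))
```

```text
[ 0.4565 -0.3988  0.2648] [ 0.4563 -0.3987  0.2643]
side pepper_mill [(array([ 0.4672, -0.1669,  0.0118]), 0.63)]
side keg_bung [(array([ 0.4619, -0.2422,  0.0126]), 0.77)]
side jigger [(array([ 0.4628, -0.3222,  0.0156]), 0.76)]
side white_cup [(array([ 0.4582, -0.3962,  0.0139]), 0.56)]
scene pepper_mill [(array([ 0.4644, -0.1654,  0.0143]), 0.56)]
scene keg_bung [(array([ 0.4634, -0.2439,  0.0116]), 0.61)]
scene jigger [(array([ 0.4584, -0.316 ,  0.0133]), 0.89)]
scene white_cup [(array([ 0.4571, -0.3981,  0.0127]), 0.67)]
wrist pepper_mill []
wrist keg_bung [(array([ 0.4649, -0.2418,  0.0144]), 0.79)]
wrist jigger [(array([ 0.4683, -0.2408,  0.0126]), 0.6)]
wrist white_cup [(array([ 0.4595, -0.3981,  0.0111]), 0.94)]
```

View pics/n.png

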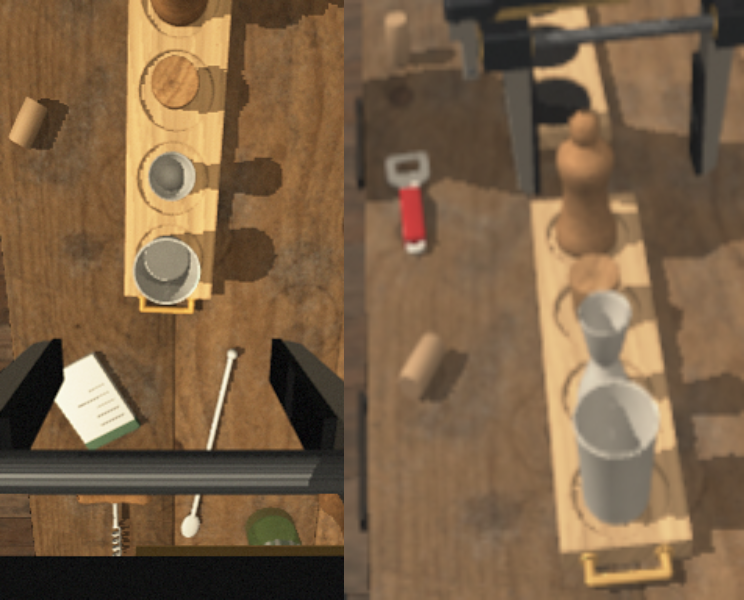

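All four stand upright in their recesses: cup by the handle at (167,268), then jigger (171,176), bung (176,80) and mill (180,10). The gripper is clear of everything. Handing in.

```bash
python3 -c "
from bench import sign_off; print(sign_off())"
```

```text
the job is handed in; nothing more can be done
None
```

I moved all four things to the new rack and handed the job in: counted from the handle they are cup, jigger, bung and mill, as in the old rack, each upright and centred in its recess to within a few millimetres as the cameras measure it.

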